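Clear the charger, clamp the hook stand and hang up the handled kit

ROBOT

A 7-joint arm with a two-finger parallel gripper is mounted at the origin on the work surface. World frame = base frame: x ahead of the robot, y to its left, z up, the work surface at z = 0. Lengths are in m, angles in rad, forces in N, time in s.
With the tool pointing down it reaches from about 0.425 to 0.825 m from the base axis. Payload 3.6 kg.
Tool frame: the origin (TCP) lies at the very end of the fingers, on their centre line; the grasp point (between the pads) lies bot.tcp_to_grasp behind it (bot.tcp_to_grasp is the distance from the TCP to the grasp point, in m); z points along the fingers, y is the line along which they close (so a half turn about z gives the same grasp; the last joint's range is limited). The gripper opens to 85 mm and grips with 20 to 120 N. Pads are 22 mm wide; open, the fingers measure 114 mm over their backs; the gripper's body (76 mm by 85 mm) begins 54 mm behind the grasp point. The pads swing forward as they close: fully open they stand 13 mm farther back than shut.
Start: joints at [1.317, 0.615, -0.013, 1.423, 0.008, 1.103, -0.04], TCP at [0.147, -0.633, 0.231] pointing down, gripper open.
Joint ranges: [-3.12, 3.12], [-0.3, 2.06], [-1.34, 1.32], [0.26, 2.42], [-1.36, 4.5], [0.01, 1.98], [-2.84, 2.84]. Speed limits (rad/s): [2.79, 2.79, 3.14, 3.14, 3.14, 3.14, 3.14].

INTERFACE

Orientations are given as a unit quaternion [w, x, y, z].
In Python, from plant import bot, viewer gives the robot as it stands.
- The arm moves only by the shell command python3 -m handwheel 'ROWS' [FORCE]. ROWS is JSON, one flat list of numbers, 7 for each row, row after row: the shift along the tool's x, y, z in cm, then the turn, a rotation vector about the tool's x, y, z in rad, then the opening, from -1 (shut) to 1 (fully open). In form: [dx, dy, dz, ax, ay, az, claw, dx, dy, dz, ax, ay, az, claw, ...]. A call has 1 to 5 rows; each row is the pose to reach, as a shift and turn from the pose commanded when the call began, along the tool's axes at that moment; what a row does not reach only later rows make up. A row lasts 1/12 s, in which the tool goes at most 41.7 mm and 7.16 degrees, less where a joint would pass 70% of its speed; a pose out of reach is approached as far as the arm can. A call with a gripper value outside its range is refused whole. The fingers move at their own pace and stop on an object; FORCE is the grip in N (left out, the last holds). Time passes only in rows, so rows that repeat a pose let the fingers close. It gives the time, the measured TCP pose, the force, the opening and the grip force at its end, in the units of the state.
- bot.observe(): the state, without advancing time (a new reading comes with each control period).
- viewer.read_camera(name): name is "scene" or "top" or "wrist"; returns the picture (400x640x3 uint8, red, green, blue); there is no depth.
- viewer.camera_info(name): a dict with "fov_y" (degrees; the focal length in pixels is half the picture's height over the tangent of half this angle, whatever the lens; pixels are square), "cx", "cy" (the principal point, pixels), "dist_coeffs" ([k1, k2, p1, p2, k3] as OpenCV has them; the pictures are not rectified), "T" (4x4, takes a point from camera to world coordinates). Camera axes: x right, y down, z forward; pixel columns grow to the right and rows downward; lengths in m; the calibration is good to about 2 mm. A picture is of the moment at which its call begins: read the wrist's pose just before it. camera_info takes no time and is no camera call; for the wrist camera it gives the pose at the moment of the call.
- bot.hand_in(): hands the job in; it is judged then, once.
The state is a dict: "clock": time; "q": joint angles; "joint_velocities": joint speeds; "effort": joint torques, N m; "eef_pos": TCP position; "eef_rot": TCP orientation; "force": force on the tool from outside, world axes, zero at the start; "wrist_torque": the same for the moment, N m; "opening": finger opening in m; "grip_force": force on a finger pad.
Only numpy, scipy, OpenCV 4.12 (cv2) and the standard library are available. Lean on these libraries where they do the work, as an engineer would, in place of code of your own. Each camera call takes 0.05 s, during which the arm holds its last target. There are 200 camera calls.

TASK

Move the orange charger off the hook stand's foot and stand it upright in the aluminium tray. Then fix the stand: push the red clamp knob fully down first, and with it down turn it clockwise to its stop. After that hang every handled item that is there (flashlight, hex keys, sockets, tin) by its eye on the hooks, one to a hook, and leave the dish, tape measure, screw box and jar where they are.

Things in the scene. Friction and masses are not known exactly. Their poses are not given: they have to be found in the camera images.
- stand: Aluminium hook stand, fixed. Origin on the table under the rail's middle; front is -x, y along the rail. Foot 12 mm thick: strip 80 x 450 mm under the rail, front plate 220 mm wide reaching to x = -205 mm. Rail 440 mm long, x 2 to 18 mm, top at 217 mm, posts at y = +-205 mm. Four dark hooks of flat bar 18 mm wide, 8 mm thick, 110 mm apart, point to -x.
- clamp_push (a joint): How far the red clamp knob on the front plate is pushed down, m: 0 up, 0.008 fully down. It goes down under about 6 N and stays where it is left.
- clamp_turn (a joint): Turn of the red clamp knob about its vertical axis, rad, growing clockwise seen from above; loose near 0, stop at 2.6. At 0 its grip bar lies along the stand's x, with the white mark on the stand's +x end.
- knob_top (a point): Middle of the top of the red clamp knob, on its axis (155 mm in front of the stand's origin). The grip bar is 46 mm long, 14 mm wide and 28 mm high and stands on a black disc of 48 mm diameter and 10 mm height. Its x axis runs along the bar. The top is 60 mm over the table when up, 52 mm when down.
- charger: Bright orange battery charger box, loose, 96 mm (x) x 56 mm (y) x 100 mm high, 0.45 kg. Origin at the centre of its underside. At the start it stands on the stand's front plate close beside the knob.
- tray: Shallow aluminium tray with a black rubber floor, fixed, 160 mm (x) x 200 mm (y) outside, walls 4 mm thick and 18 mm high, floor 5 mm thick. Origin under its centre.
- tray_in (a point): Centre of the tray's floor, 5 mm over the table.
- flashlight: Black lantern flashlight, body 46 (x) x 60 (y) x 70 mm high, round lens on -x face, red button on top under the eye. Origin: centre of its underside, z up. On top an upright square eye in its y-z plane, 52 mm wide (y), 12 thick (x), 52 high (top at 122 mm); its opening, 40 x 42 mm, runs along x. Grip from above across y over the eye's 6 mm legs. Black weighted foot 64 x 64 x 14 mm. None if absent.
- hexkeys: Blue plastic holder with four chrome hex keys on its -x face, body 46 x 60 x 70 mm high. Origin: centre of its underside, z up. On top an upright square eye in its y-z plane, 52 mm wide (y), 12 thick (x), 52 high (top at 122 mm); its opening, 40 x 42 mm, runs along x. Grip from above across y over the eye's 6 mm legs. Black weighted foot 64 x 64 x 14 mm. None if absent.
- sockets: Green plastic holder with six chrome sockets on its -x face, body 46 x 60 x 70 mm high. Origin: centre of its underside, z up. On top an upright square eye in its y-z plane, 52 mm wide (y), 12 thick (x), 52 high (top at 122 mm); its opening, 40 x 42 mm, runs along x. Grip from above across y over the eye's 6 mm legs. Black weighted foot 64 x 64 x 14 mm. None if absent.
- tin: Round steel tin with yellow lid and band, 62 mm diameter, 70 mm high (its foot is round, 66 mm). Origin: centre of its underside, z up. On top an upright square eye in its y-z plane, 52 mm wide (y), 12 thick (x), 52 high (top at 122 mm); its opening, 40 x 42 mm, runs along x. Grip from above across y over the eye's 6 mm legs. Black weighted foot 64 x 64 x 14 mm. None if absent.
- hook0 (a point): Resting point on the top of the hook at y = +165 mm of the stand's frame, 50 mm in front of the stand's origin, 204 mm high; axes as the stand's. The hook's tip turns up 24 mm farther out to -x, its top 22 mm over this point.
- hook1 (a point): Resting point on the top of the hook at y = +55 mm of the stand's frame, 50 mm in front of the stand's origin, 204 mm high; axes as the stand's. The hook's tip turns up 24 mm farther out to -x, its top 22 mm over this point.
- hook2 (a point): Resting point on the top of the hook at y = -55 mm of the stand's frame, 50 mm in front of the stand's origin, 204 mm high; axes as the stand's. The hook's tip turns up 24 mm farther out to -x, its top 22 mm over this point.
- hook3 (a point): Resting point on the top of the hook at y = -165 mm of the stand's frame, 50 mm in front of the stand's origin, 204 mm high; axes as the stand's. The hook's tip turns up 24 mm farther out to -x, its top 22 mm over this point.
- flashlight_eye (a point): Middle of the underside of the top bar of the flashlight's eye, 112 mm over its underside; it comes to lie on the hook. Axes as the item's.
- hexkeys_eye (a point): Middle of the underside of the top bar of the hexkeys's eye, 112 mm over its underside; it comes to lie on the hook. Axes as the item's.
- sockets_eye (a point): Middle of the underside of the top bar of the sockets's eye, 112 mm over its underside; it comes to lie on the hook. Axes as the item's.
- tin_eye (a point): Middle of the underside of the top bar of the tin's eye, 112 mm over its underside; it comes to lie on the hook. Axes as the item's.
- dish: White ceramic dish with steel washers, 80 mm across, 24 mm high. A bystander, loose; leave it alone. Origin on its underside.
- tape: Yellow tape measure, 65 x 35 x 60 mm high. A bystander, loose; leave it alone. Origin on its underside.
- screwbox: Cardboard box of screws, 80 x 60 x 35 mm high. A bystander, loose; leave it alone. Origin on its underside.
- jar: Glass jar with red lid, 60 mm across, 80 mm high. A bystander, loose; leave it alone. Origin on its underside.
Not all that is in view belongs to the job. What is shaped like the hexkeys but pink is not meant.

How it is judged:
By the outcome, as a careful person would: the job done as asked, in the order asked, and still so for the second after the job is handed in, with the robot touching nothing.
Of flashlight, hexkeys, sockets, tin only 3 to 4 are there at a start; the rules pass over those that are not, and their reading is None.
At some moment in a run one of flashlight, hexkeys, sockets, tin may be knocked a few centimetres aside while the robot is not near it.
It also fails if it takes over 210 s, if anything falls off the work surface, if the arm or the gripper's body presses on something with over 40 N, if the wrist force passes 120 N, or if a joint passes its speed limit or range.

## Working session

There is one attempt and no reset: what is moved stays moved. The work goes in short steps, Python scripts to look and compute and a shell command to move; the robot and the scene stay as the last step left them, time stands still between calls to the robot, and variables do not carry over. Pictures are saved under pics/ and viewed, at most 14 in all, crops included, and the job is handed in when it is done.

```bash
ls; mkdir -p pics; cat > h.py <<'E'
import numpy as np, cv2, json
from plant import bot, viewer
def info(n):
    c=viewer.camera_info(n); f=200/np.tan(np.radians(c["fov_y"])/2)
    return np.array([[f,0,c["cx"]],[0,f,c["cy"]],[0,0,1]]),np.array(c["dist_coeffs"],float),np.array(c["T"])
def ray(n,uv,C=None):
    K,d,T=C or info(n); p=cv2.undistortPoints(np.array([[uv]],float),K,d)[0,0]
    return T[:3,3],T[:3,:3]@np.array([p[0],p[1],1.])
def onz(n,uv,z,C=None):
    o,r=ray(n,uv,C); return o+r*(z-o[2])/r[2]
def proj(n,X,C=None):
    K,d,T=C or info(n); Ti=np.linalg.inv(T)
    return cv2.projectPoints(np.array(X,float).reshape(-1,3),cv2.Rodrigues(Ti[:3,:3])[0],Ti[:3,3],K,d)[0][:,0]
def tri(a,b): # two (o,r)
    (o1,r1),(o2,r2)=a,b; A=np.c_[r1,-r2]; s=np.linalg.lstsq(A,o2-o1,rcond=None)[0]
    p,q=o1+s[0]*r1,o2+s[1]*r2; return (p+q)/2,np.linalg.norm(p-q)
def snap(n,name):
    im=viewer.read_camera(n); cv2.imwrite(f"pics/{name}.png",cv2.cvtColor(im,cv2.COLOR_RGB2BGR)); return im
E
python3 - <<'E'
from h import *
np.set_printoptions(precision=4,suppress=True)
print(bot.observe(),bot.tcp_to_grasp)
for n in("scene","top","wrist"): print(viewer.camera_info(n)); snap(n,n+"0")
E
```

```text
pics
{'clock': 0.0, 'q': array([ 1.3165,  0.6159, -0.0126,  1.4249,  0.0081,  1.1034, -0.0404]), 'joint_velocities': array([-0.0003, -0.0004,  0.0002,  0.0011, -0.0003, -0.0005,  0.0005]), 'effort': array([  0.0011, -46.9206,   0.2597, -17.1028,   0.01  ,   0.0097,
         0.    ]), 'eef_pos': array([ 0.1466, -0.6324,  0.2301]), 'eef_rot': array([-0.0013,  0.9935,  0.1137, -0.0002]), 'force': array([-0.2921, -0.2762,  0.0212]), 'wrist_torque': array([ 0.0383,  0.0174, -0.0086]), 'grip_force': 0.0, 'opening': 0.08564897746941477} 0.0187
{'fov_y': 56.76075987199629, 'cx': 316.5379634891732, 'cy': 200.43425636082947, 'dist_coeffs': array([-0.0422,  0.    ,  0.    ,  0.    ,  0.    ]), 'T': array([[-0.1757,  0.7956, -0.5797,  1.2676],
       [ 0.9844,  0.1369, -0.1106,  0.118 ],
       [-0.0086, -0.5901, -0.8073,  1.1377],
       [ 0.    ,  0.    ,  0.    ,  1.    ]])}
{'fov_y': 53.58796035612057, 'cx': 316.4998173848993, 'cy': 196.81790127305632, 'dist_coeffs': array([-0.0943,  0.    ,  0.    ,  0.    ,  0.    ]), 'T': array([[ 0.0063, -0.9738,  0.2274,  0.2638],
       [-1.    , -0.0074, -0.0037, -0.0086],
       [ 0.0053, -0.2274, -0.9738,  1.4345],
       [ 0.    ,  0.    ,  0.    ,  1.    ]])}
{'fov_y': 64.24160722311173, 'cx': 317.8407687236818, 'cy': 194.81644553157113, 'dist_coeffs': array([-0.0348,  0.    ,  0.    ,  0.    ,  0.    ]), 'T': array([[ 0.2265, -0.9292, -0.2919,  0.2212],
       [-0.974 , -0.2165, -0.0665, -0.6141],
       [-0.0014,  0.2994, -0.9541,  0.3736],
       [ 0.    ,  0.    ,  0.    ,  1.    ]])}
```

View pics/top0.png

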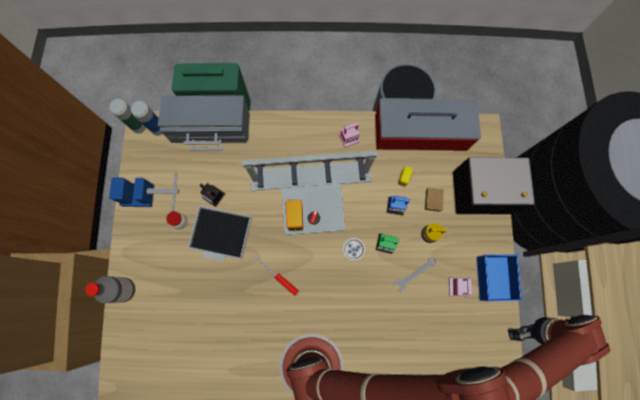

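View pics/scene0.png

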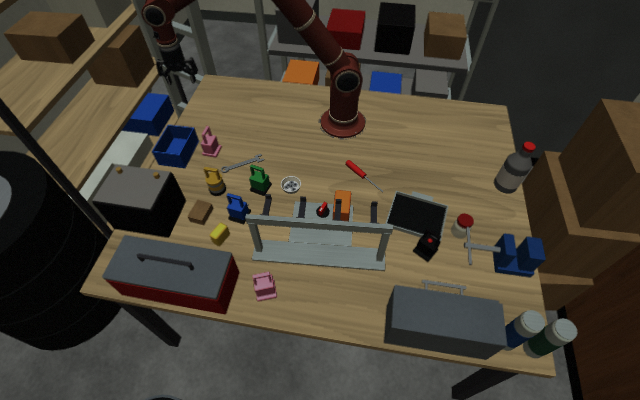

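```bash
cat >> h.py <<'E'
def blobs(im,lo,hi,amin=15,roi=None):
    h=cv2.cvtColor(im,cv2.COLOR_RGB2HSV); m=cv2.inRange(h,np.array(lo),np.array(hi))
    if roi: k=np.zeros_like(m); k[roi[1]:roi[3],roi[0]:roi[2]]=1; m=m*k
    n,L,S,c=cv2.connectedComponentsWithStats(m)
    return [(S[i,4],c[i].round(1),S[i,:4]) for i in np.argsort(-S[:,4]) if i and S[i,4]>=amin]
def rd(f): return cv2.cvtColor(cv2.imread(f"pics/{f}.png"),cv2.COLOR_BGR2RGB)
COL=dict(orange=((10,180,120),(20,255,255)),red=((0,170,100),(5,255,255)),green=((50,120,50),(80,255,255)),blue=((105,150,60),(120,255,255)),yellow=((21,150,90),(29,255,255)))
E
python3 - <<'E'
from h import *
np.set_printoptions(precision=4,suppress=True)
for n in("top","scene"):
    im=rd(n+"0")
    for k,(a,b) in COL.items():
        for s in blobs(im,a,b,12,(190,120,460,300) if n=="top" else (180,140,450,260)): 
            print(n,k,s[0],s[1],s[2],onz(n,s[1],.06))
a=rd("top0")[130:300,180:470]; s=rd("scene0")[150:280,180:470]
for n,c in(("a",a),("s",s)): cv2.imwrite(f"pics/{n}c.png",cv2.resize(c,None,fx=2.7,fy=2.7,interpolation=2)[...,::-1])
E
```

```text
top orange 64 [295.5 219.9] [287 201  15  27] [0.5009 0.0594 0.06  ]
top red 164 [286.4 284.1] [275 274  23  21] [0.2788 0.0866 0.06  ]
top red 47 [425. 139.] [402 139  47   1] [ 0.8094 -0.4174  0.06  ]
top red 34 [312.7 218.6] [310 215   7   8] [ 0.506 -0.001  0.06 ]
top green 213 [387.3 241.3] [378 234  20  15] [ 0.4272 -0.2621  0.06  ]
top blue 132 [397.  201.5] [389 197  19  12] [ 0.5698 -0.3016  0.06  ]
top yellow 325 [293.7 213.1] [287 201  14  25] [0.5252 0.0662 0.06  ]
top yellow 264 [434.8 231.4] [425 223  22  18] [ 0.4626 -0.4324  0.06  ]
top yellow 104 [405.  175.9] [399 166  14  20] [ 0.6652 -0.3348  0.06  ]
scene orange 244 [343.6 199.6] [335 190  16  23] [0.4735 0.066  0.06  ]
scene orange 14 [333.9 206.2] [333 200   2  12] [0.5083 0.0358 0.06  ]
scene red 108 [354.9 167.7] [346 160  19  17] [0.3148 0.0886 0.06  ]
scene red 28 [322.7 205.9] [319 202   8  10] [ 0.5138 -0.0037  0.06  ]
scene green 161 [257.5 174.6] [250 165  18  18] [ 0.4118 -0.2729  0.06  ]
scene blue 186 [235.5 203.1] [227 194  19  18] [ 0.5549 -0.3153  0.06  ]
scene blue 58 [182.2 144.4] [180 140   8  14] [ 0.3068 -0.6229  0.06  ]
scene yellow 130 [212.8 178. ] [206 172  16  12] [ 0.4566 -0.4366  0.06  ]
scene yellow 96 [218.1 230.7] [210 223  17  16] [ 0.6771 -0.3391  0.06  ]
scene yellow 35 [210.1 168.6] [204 167  14   4] [ 0.4132 -0.4631  0.06  ]
```

View pics/ac.png

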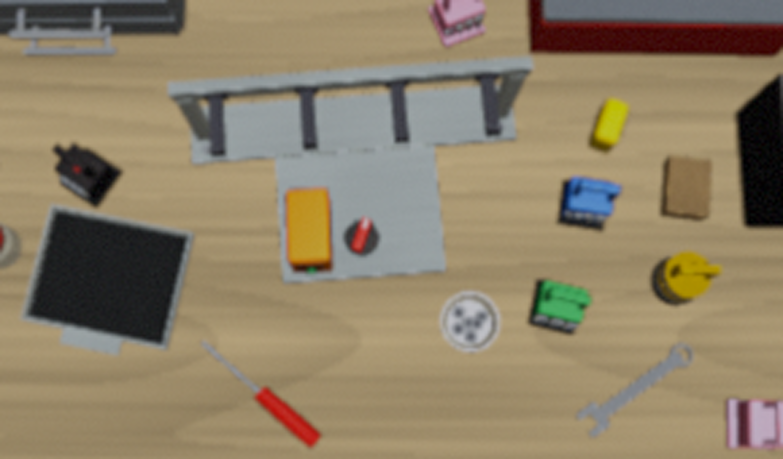

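The crop shows the stand with 4 hooks, knob (crop 362,236), charger (308,226), tray (108,276), flashlight (87,172), blue (590,200), green (562,305) and tin (685,275): all four items are present. Next I'll go over them with the wrist camera.

```bash
cat >> h.py <<'E'
from scipy.spatial.transform import Rotation as R
np.set_printoptions(precision=4,suppress=True)
def to(x,y,z,yaw=0): # rows numbers (cm, rad) from the present pose to tool-down pose with tool x at yaw
    s=bot.observe(); w,a,b,c=s["eef_rot"]; A=R.from_quat([a,b,c,w]); B=R.from_euler("z",yaw)*R.from_euler("x",np.pi)
    return np.r_[A.inv().apply(np.array([x,y,z])-s["eef_pos"])*100,(A.inv()*B).as_rotvec()].round(2)
def st():
    s=bot.observe(); w,a,b,c=s["eef_rot"]; X=R.from_quat([a,b,c,w]).apply([1,0,0])
    print("t",round(s["clock"],2),"p",s["eef_pos"],"yaw",round(np.arctan2(X[1],X[0]),3),"F",s["force"],"op",round(s["opening"],4),"g",round(s["grip_force"],1),"q",s["q"])
def wsnap(name):
    C=info("wrist"); im=snap("wrist",name); np.savez(f"pics/{name}.npz",*C)
def wC(name): d=np.load(f"pics/{name}.npz"); return tuple(d[k] for k in d.files)
E
python3 -m handwheel '[8,-5,-6,0,0,0.1,1, 12,-8,-8,0,0,0.228,1, 15,-11,-10,0,0,0.228,1, 16,-11,-12,0,0,0.228,1, 17.5,-11.5,-12,0,0,0.228,1]'
python3 -c "
from h import *
st(); print(to(.44,-.30,.35))"
```

```text
clock: 0.57
eef_pos: [0.2701, -0.5007, 0.3367]
eef_rot: [0.0, 1.0, -0.001, -0.0]
force: [0.4, -0.3, 0.1]
opening: 0.0852
grip_force: 0.0
t 0.57 p [ 0.2701 -0.5007  0.3367] yaw -0.001 F [ 0.4059 -0.2849  0.1094] op 0.0852 g 0.0 q [ 1.0158  0.4029  0.0331  1.4943 -0.0131  1.2447 -0.5216]
[ 16.97 -20.09  -1.34   0.     0.    -0.  ]
```

```bash
python3 -m handwheel '[20,-12,-3,0,0,0,1,20,-12,-3,0,0,0,1,20,-12,-3,0,0,0,1,20,-12,-3,0,0,0,1,20,-12,-3,0,0,0,1]' >/dev/null
python3 -m handwheel '[3,-2,0,0,0,0,1,3,-2,0,0,0,0,1,3,-2,0,0,0,0,1,3,-2,0,0,0,0,1,3,-2,0,0,0,0,1]' >/dev/null
python3 -c "
from h import *
wsnap('wA'); st()"
python3 -m handwheel '[0,-10,0,0,0,0,1,0,-10,0,0,0,0,1,0,-10,0,0,0,0,1,0,-10,0,0,0,0,1,0,-10,0,0,0,0,1]' >/dev/null
python3 -c "
from h import *
wsnap('wB'); st()"
python3 -m handwheel '[3,-20,-6,0,0,0,1,3,-20,-6,0,0,0,1,3,-20,-6,0,0,0,1,3,-20,-6,0,0,0,1,3,-20,-6,0,0,0,1]' >/dev/null
python3 -m handwheel '[2,-9,-1,0,0,0,1,2,-9,-1,0,0,0,1,2,-9,-1,0,0,0,1,2,-9,-1,0,0,0,1,2,-9,-1,0,0,0,1]' >/dev/null
python3 -c "
from h import *
wsnap('wC'); st()"
python3 -m handwheel '[0,-12,0,0,0,0,1,0,-12,0,0,0,0,1,0,-12,0,0,0,0,1,0,-12,0,0,0,0,1,0,-12,0,0,0,0,1]' >/dev/null
python3 -c "
from h import *
wsnap('wD'); st()"
python3 -m handwheel '[0,-18,1,0,0,0,1,0,-18,1,0,0,0,1,0,-18,1,0,0,0,1,0,-18,1,0,0,0,1,0,-18,1,0,0,0,1]' >/dev/null
python3 -c "
from h import *
wsnap('wE'); st()
a=[rd(x) for x in ('wA','wC','wD','wE')]
m=np.vstack([np.hstack(a[:2]),np.hstack(a[2:])]); cv2.imwrite('pics/m1.png',cv2.resize(m,(800,500),interpolation=3)[...,::-1])"
```

```text
t 1.45 p [ 0.4753 -0.3773  0.362 ] yaw -0.004 F [-0.6781  0.7636  1.5541] op 0.085 g 0.0 q [ 0.6459  0.4582 -0.0194  1.332   0.0101  1.3519 -0.9482]
t 1.92 p [ 0.476  -0.2775  0.3625] yaw -0.003 F [ 0.2669 -0.8211 -0.2305] op 0.0852 g 0.0 q [ 0.5163  0.358  -0.0432  1.4918  0.0173  1.2913 -1.1025]
t 2.8 p [0.527  0.0085 0.4309] yaw -0.005 F [-0.0715 -1.1628  0.204 ] op 0.0854 g 0.0 q [ 0.0581  0.2948 -0.1683  1.4007  0.051   1.4511 -1.6852]
t 3.27 p [0.5274 0.1292 0.431 ] yaw -0.004 F [-0.6607 -0.9594  0.813 ] op 0.0852 g 0.0 q [-0.1357  0.3266 -0.2187  1.3571  0.0719  1.4664 -1.9253]
t 3.73 p [0.5259 0.316  0.4194] yaw 0.005 F [-0.4308  1.3422  0.1385] op 0.0855 g 0.0 q [-0.4273  0.4664 -0.2656  1.1743  0.1146  1.5168 -2.238 ]
```

View pics/m1.png

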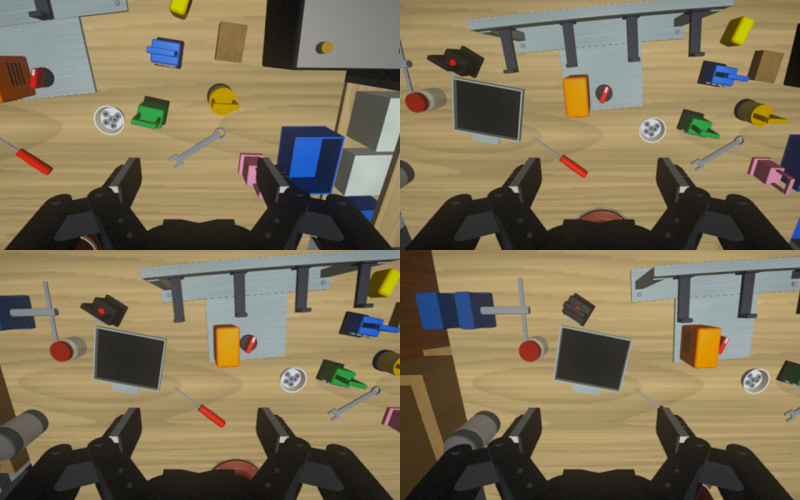

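The wrist views (A, C, D, E) show all items clearly, with image up = +x. Next is a close crop of the stand.

```bash
python3 - <<'E'
from h import *
im=rd("wC")[0:200,80:540]; a=cv2.resize(im,(782,340),interpolation=cv2.INTER_CUBIC)
b=cv2.resize(rd("wD")[0:200,200:540],(442,260),interpolation=cv2.INTER_CUBIC)
c=cv2.resize(rd("wE")[50:240,240:480][:, :],(328,260),interpolation=cv2.INTER_CUBIC)
m=np.zeros((600,782,3),np.uint8); m[:340]=a; m[340:,:442]=b; m[340:,450:778]=c
cv2.imwrite("pics/m2.png",m[...,::-1])
for f in("wC","wD"):
    for k in("orange","red"):
        lo,hi=COL[k]
        for s in blobs(rd(f),(0 if k=="red" else 8,150,60),hi if k=="red" else (25,255,255),40,(150,60,600,220)): print(f,k,s)
    h=cv2.cvtColor(rd(f),cv2.COLOR_RGB2HSV); ys,xs=np.where(cv2.inRange(h,(8,150,60),(25,255,255))[100:200,200:420]>0)
    print(np.percentile(h[100+ys,200+xs,2],[5,25,50,75,95]))
E
```

```text
wC orange (np.int32(2552), array([282.4, 153.7]), array([261, 120,  43,  68], dtype=int32))
wC orange (np.int32(1160), array([578.9, 184.5]), array([559, 167,  41,  36], dtype=int32))
wC orange (np.int32(291), array([526.5,  66.9]), array([513,  60,  34,  14], dtype=int32))
wC orange (np.int32(248), array([553.9, 175.5]), array([546, 163,  26,  31], dtype=int32))
wC red (np.int32(191), array([325.9, 152.5]), array([319, 137,  16,  28], dtype=int32))
[119.55 207.   209.5  211.   214.  ]
wD orange (np.int32(2559), array([363.1, 153.3]), array([342, 120,  42,  68], dtype=int32))
wD orange (np.int32(147), array([594.4,  67.5]), array([589,  60,  11,  16], dtype=int32))
wD red (np.int32(195), array([400.1, 152.9]), array([393, 138,  17,  27], dtype=int32))
wD red (np.int32(87), array([162. ,  97.5]), array([157,  93,  11,  11], dtype=int32))
[107.2 209.  212.  214.  216. ]
```

View pics/m2.png

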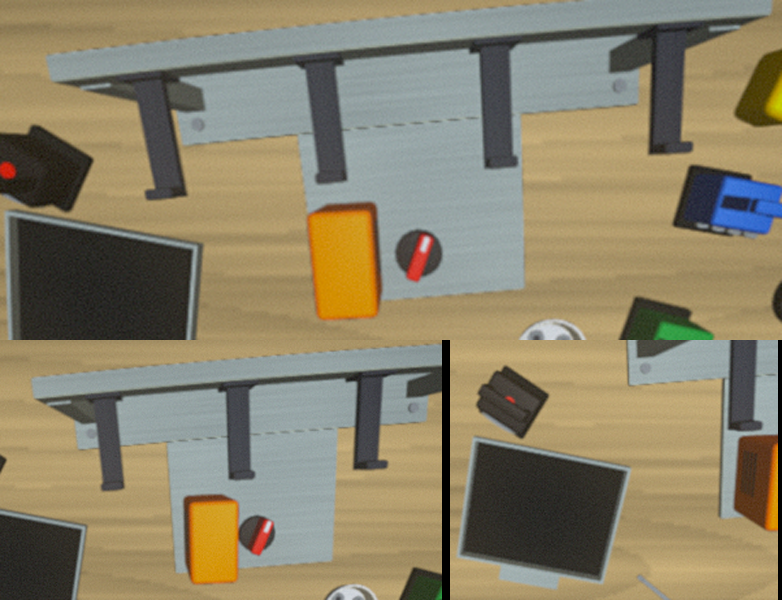

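The crops give plate corner wC (388,170), strip front corners (188,85) and (455,61), the charger top quad and the knob bar with its white end. Now computing poses.

```bash
python3 - <<'E'
from h import *
cs={n:wC(n) for n in("wA","wB","wC","wD","wE")}
P=[("wC",(188.2,85.3),(-.04,.225)),("wC",(454.7,61.2),(-.04,-.225)),("wC",(388.2,170),(-.205,-.11)),
("wD",(260,84.6),(-.04,.225)),("wD",(455.4,170),(-.205,-.11)),("wD",(335.4,178.5),(-.205,.11)),("wE",(439,179.5),(-.205,.11)),("wE",(370.2,82.9),(-.04,.225))]
W=np.array([onz(n,u,.012,cs[n])[:2] for n,u,_ in P]); S=np.array([s for *_,s in P])
a=S-S.mean(0); b=W-W.mean(0); th=np.arctan2((a[:,0]*b[:,1]-a[:,1]*b[:,0]).sum(),(a*b).sum())
Rm=np.array([[np.cos(th),-np.sin(th)],[np.sin(th),np.cos(th)]]); t=W.mean(0)-Rm@S.mean(0)
print("stand",t,"th",th,"res mm",((S@Rm.T+t-W)*1000).round(1).tolist())
np.savez("stand.npz",t=t,th=th,Rm=Rm)
for i in range(4): print("hook",i,t+Rm@[-.05,.165-.11*i], "tip px wC",proj("wC",[*(t+Rm@[-.078,.165-.11*i]),.226],cs["wC"]),"wD",proj("wD",[*(t+Rm@[-.078,.165-.11*i]),.226],cs["wD"]))
print("knob expected",t+Rm@[-.155,0])
# heights of hook tips from two views (outer tip edge middle), hook1 and hook2
f=lambda x,y:(x/1.7+80,y/1.7); g=lambda x,y:(x/1.3+200,(y-340)/1.3)
for u,v in((f(331,181),g(242,477)),(f(501,165),g(371,467)),(f(166,196),g(113,488))): print("tip tri",tri(ray("",u,cs["wC"]),ray("",v,cs["wD"])))
for n in("wC","wD"):
    h=cv2.cvtColor(rd(n),cv2.COLOR_RGB2HSV); m=cv2.inRange(h,(8,150,185),(25,255,255)); m[:,:230]=0; m[:,400:]=0; m[:110]=0; m[200:]=0
    r=cv2.minAreaRect(cv2.findNonZero(m)); bx=cv2.boxPoints(r); print(n,"charger",r); q=np.array([onz(n,p,.112,cs[n]) for p in bx]); print(q[:,:2].tolist(), np.linalg.norm(q-np.roll(q,1,0),axis=1))
    globals()["c"+n]=ray("",r[0],cs[n])
    m=cv2.inRange(h,(0,150,60),(5,255,255)); m[:,:310]=0;m[:,430:]=0;m[:110]=0;m[200:]=0
    w=cv2.inRange(h,(0,0,190),(179,60,255)); w[:,:310]=0;w[:,430:]=0;w[:130]=0;w[160:]=0
    k=cv2.morphologyEx(m|w,cv2.MORPH_OPEN,np.ones((2,2))); r=cv2.minAreaRect(cv2.findNonZero(k)); q=[onz(n,p,.06,cs[n])[:2] for p in cv2.boxPoints(r)]; print("knob",r,np.array(q).tolist(),onz(n,r[0],.06,cs[n])); globals()["k"+n]=ray("",r[0],cs[n])
print("charger top tri",tri(cwC,cwD)); print("knob tri",tri(kwC,kwD))
for n in("wD","wE"):
    h=cv2.cvtColor(rd(n),cv2.COLOR_RGB2HSV); m=cv2.inRange(h,(0,0,0),(179,255,60)); L=cv2.connectedComponentsWithStats(m)
    uv=(200,175) if n=="wD" else (310,175) if 0 else (310,175); i=L[1][uv[1]+0,uv[0]]; k=(L[1]==i).astype(np.uint8)
    k=cv2.morphologyEx(k,cv2.MORPH_OPEN,np.ones((9,9))); r=cv2.minAreaRect(cv2.findNonZero(k)); q=np.array([onz(n,p,.005,cs[n])[:2] for p in cv2.boxPoints(r)]); print(n,"tray",i,q.tolist(),q.mean(0),np.linalg.norm(q-np.roll(q,1,0),axis=1))
E
```

```text
stand [0.6745 0.0075] th 0.07471127062073922 res mm [[-3.2, 1.1], [-6.8, -2.8], [4.5, -0.0], [-2.6, -0.1], [4.1, 0.8], [3.9, 1.9], [3.7, 2.2], [-3.4, -3.0]]
hook 0 [0.6123 0.1683] tip px wC [[172.1073 115.0186]] wD [[285.9927 113.7699]]
hook 1 [0.6205 0.0586] tip px wC [[273.9564 106.2476]] wD [[389.5072 106.0154]]
hook 2 [ 0.6287 -0.0511] tip px wC [[378.0719  97.9797]] wD [[492.6853  98.9261]]
hook 3 [ 0.6369 -0.1607] tip px wC [[482.1005  90.4328]] wD [[593.0104  92.7209]]
knob expected [ 0.5199 -0.004 ]
tip tri (array([0.5924, 0.0574, 0.213 ]), np.float64(0.0009002162176431557))
tip tri (array([ 0.6018, -0.0519,  0.2127]), np.float64(0.0002533891413557411))
tip tri (array([0.5833, 0.1666, 0.2112]), np.float64(0.0002899769916583883))
wC charger ((281.142578125, 155.6746368408203), (62.97562026977539, 36.52954864501953), 85.76361083984375)
[[0.5622469047006126, 0.09164814677121631], [0.5657979699717327, 0.039564500710015174], [0.4729347718752407, 0.034532704558325744], [0.4688734223178625, 0.08971471210185647]] [0.0934 0.0522 0.093  0.0553]
knob ((327.5, 152.5), (8.854375839233398,
[... 736 characters left out ...]
], [0.49084994609912685, -0.005098668232745934]] [ 0.5143 -0.0052  0.06  ]
charger top tri (array([0.5183, 0.0641, 0.1096]), np.float64(0.0001383643160760723))
knob tri (array([ 0.5139, -0.0058,  0.0579]), np.float64(0.0001335549799374171))
wD tray 102 [[0.41223963443281014, 0.46187987666678376], [0.5514578106867704, 0.4145267987357528], [0.5158777828673458, 0.22768374961984633], [0.3723676907687725, 0.26147353440212895]] [0.463  0.3414] [0.2043 0.1471 0.1902 0.1474]
wE tray 295 [[0.4101494560445694, 0.4496968407355379], [0.5517385170310467, 0.4148460514295246], [0.517540434425681, 0.23319446922724127], [0.37058404035206793, 0.25443401219743306]] [0.4625 0.338 ] [0.1992 0.1458 0.1848 0.1485]
```

```bash
python3 - <<'E'
from h import *
cs={n:wC(n) for n in("wA","wB","wC","wD","wE")}
P=[("wC",(188.2,85.3),(-.03,.225)),("wC",(454.7,61.2),(-.03,-.225)),("wC",(388.2,170),(-.205,-.11)),
("wD",(260,84.6),(-.03,.225)),("wD",(455.4,170),(-.205,-.11)),("wD",(335.4,178.5),(-.205,.11)),("wE",(439,179.5),(-.205,.11)),("wE",(370.2,82.9),(-.03,.225))]
W=np.array([onz(n,u,.012,cs[n])[:2] for n,u,_ in P]); S=np.array([s for *_,s in P])
a=S-S.mean(0); b=W-W.mean(0); th=np.arctan2((a[:,0]*b[:,1]-a[:,1]*b[:,0]).sum(),(a*b).sum())
Rm=np.array([[np.cos(th),-np.sin(th)],[np.sin(th),np.cos(th)]]); t=W.mean(0)-Rm@S.mean(0)
print("stand",t,"th",th,"res mm",((S@Rm.T+t-W)*1000).round(1).tolist())
np.savez("stand.npz",t=t,th=th,Rm=Rm)
print("knob expected",t+Rm@[-.155,0])
for i in range(4): print("hook",i,t+Rm@[-.05,.165-.11*i])
for n in("wC","wD"):
  for x,z in((-.074,.226),(-.078,.226),(-.078,.196)): print(n,x,z,proj(n,[[*(t+Rm@[x,.165-.11*i]),z] for i in(0,1,2)],cs[n]).round(1).tolist())
f=lambda x,y:(x/1.7+80,y/1.7); g=lambda x,y:(x/1.3+200,(y-340)/1.3)
print("seen",f(331,181),f(501,165),g(242,477),g(371,467))
# rail front top edge line, two views
E
```

```text
stand [0.6698 0.0081] th 0.08271755649209593 res mm [[0.3, 2.0], [0.3, -1.6], [0.9, -1.0], [1.0, 0.8], [0.4, -0.2], [-1.5, 0.8], [-1.7, 1.1], [0.1, -2.1]]
knob expected [ 0.5154 -0.0047]
hook 0 [0.6064 0.1684]
hook 1 [0.6155 0.0588]
hook 2 [ 0.6246 -0.0508]
hook 3 [ 0.6336 -0.1604]
wC -0.074 0.226 [[172.1, 116.8], [273.7, 107.2], [377.7, 98.1]]
wC -0.078 0.226 [[172.9, 120.6], [274.2, 111.1], [377.9, 102.0]]
wC -0.078 0.196 [[184.0, 118.6], [277.6, 109.9], [373.1, 101.5]]
wD -0.074 0.226 [[285.8, 115.6], [389.2, 107.0], [492.4, 99.1]]
wD -0.078 0.226 [[286.3, 119.4], [389.3, 110.9], [492.1, 102.9]]
wD -0.078 0.196 [[288.7, 117.5], [383.6, 109.6], [478.6, 102.2]]
seen (274.7058823529412, 106.47058823529412) (374.70588235294116, 97.05882352941177) (386.1538461538462, 105.38461538461539) (485.38461538461536, 97.6923076923077)
```

```bash

python3 -m handwheel '[-0.5,18,6,0,0,0,1,-0.5,18,6,0,0,0,1,-0.5,18,6,0,0,0,1,-0.5,18,6,0,0,0,1,-0.5,18,6,0,0,0,1]' >/dev/null
python3 -m handwheel '[-0.3,7.2,16,0,0,-0.04,1,-0.3,7.2,16,0,0,-0.04,1,-0.3,7.2,16,0,0,-0.04,1,-0.3,7.2,16,0,0,-0.04,1,-0.3,7.2,16,0,0,-0.04,1]' >/dev/null
python3 -c "
from h import *
wsnap('w1'); st(); print(to(.5183,.0641,.068,.04))
C=wC('w1'); h=cv2.cvtColor(rd('w1'),cv2.COLOR_RGB2HSV); m=cv2.inRange(h,(8,150,185),(25,255,255)); n,L,S,c=cv2.connectedComponentsWithStats(m); i=1+np.argmax(S[1:,4]); q=cv2.boxPoints(cv2.minAreaRect(cv2.findNonZero((L==i).astype(np.uint8)))); print(S[i]); q=np.array([onz('',p,.112,C)[:2] for p in q]); print(q,q.mean(0))"
```

```text
t 4.62 p [0.5158 0.0525 0.1973] yaw 0.03 F [-0.1533 -0.8878 -0.7183] op 0.0853 g 0.0 q [-0.007   0.4627 -0.2019  1.8341  0.1219  0.8675 -1.8093]
[ 0.42 -1.22 12.93  0.    0.01 -0.01]
[ 262  134   74  117 8051]
[[0.5628 0.092 ]
 [0.5642 0.0406]
 [0.4731 0.0364]
 [0.4716 0.0943]] [0.5179 0.0658]
```

View pics/w1.png

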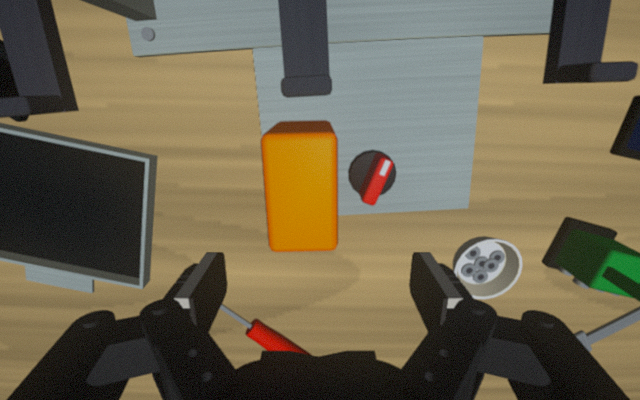

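```bash

python3 -m handwheel '[0.3,-1.2,3,0,0,0,1,0.3,-1.3,6,0,0,-0.01,1,0.3,-1.3,9,0,0,-0.01,1,0.3,-1.3,12,0,0,-0.01,1,0.3,-1.3,12.9,0,0,-0.01,1]' >/dev/null
python3 -c "
from h import *
st()"
python3 -m handwheel '[0,0,0,0,0,0,-1,0,0,0,0,0,0,-1,0,0,0,0,0,0,-1,0,0,0,0,0,0,-1,0,0,0,0,0,0,-1]' 60
python3 -m handwheel '[0,0,0,0,0,0,-1,0,0,-1,0,0,0,-1,0,0,-3,0,0,0,-1,0,0,-5,0,0,0,-1,0,0,-7,0,0,0,-1]' 
python3 -c "
from h import *
st(); print(to(.4628,.339,.12,-.19))"
```

```text
t 5.03 p [0.5211 0.0724 0.0709] yaw 0.049 F [-0.582  -1.0829  0.6333] op 0.0854 g 0.0 q [-0.0721  0.6527 -0.1639  1.941   0.1868  0.5647 -1.8832]
clock: 5.45
eef_pos: [0.5235, 0.0711, 0.075]
eef_rot: [0.001, 1.0, 0.024, 0.003]
force: [0.1, -4.3, 6.5]
opening: 0.0568
grip_force: 63.1
clock: 5.87
eef_pos: [0.5204, 0.0746, 0.1436]
eef_rot: [-0.001, 1.0, 0.026, -0.0]
force: [-0.8, 0.0, -5.7]
opening: 0.0565
grip_force: 64.3
t 5.87 p [0.5204 0.0746 0.1436] yaw 0.051 F [-0.8333  0.0478 -5.72  ] op 0.0565 g 64.3 q [-0.0482  0.5408 -0.2001  1.8833  0.1502  0.7323 -1.8519]
[ -4.4  -26.7    2.42  -0.     0.     0.24]
```

```bash

python3 -m handwheel '[-4,-18,0,0,0,0,-1,-4,-18,0,0,0,0,-1,-4,-18,0,0,0,0,-1,-4,-18,0,0,0,0,-1,-4,-18,0,0,0,0,-1]' >/dev/null
python3 -m handwheel '[-0.5,-4,0,0,0,0.06,-1,-0.5,-8.5,0,0,0,0.12,-1,-0.5,-8.5,1,0,0,0.24,-1,-0.5,-8.5,1,0,0,0.24,-1,-0.5,-8.5,1,0,0,0.24,-1]' >/dev/null
python3 -m handwheel '[0,0,0,0,0,0,-1,0,0,0,0,0,0,-1]' >/dev/null
python3 -c "
from h import *
st(); print(to(.4628,.339,.067,-.19))
K,d,T=C=info('wrist'); wsnap('w2')"
```

```text
t 6.87 p [0.4635 0.3341 0.1328] yaw -0.191 F [-0.304  -0.5236 -5.0133] op 0.0564 g 65.0 q [-0.5954  0.6085 -0.1059  1.7695  0.0875  0.768  -2.5077]
[-0.16 -0.47  6.58  0.   -0.   -0.  ]
```

View pics/w2.png

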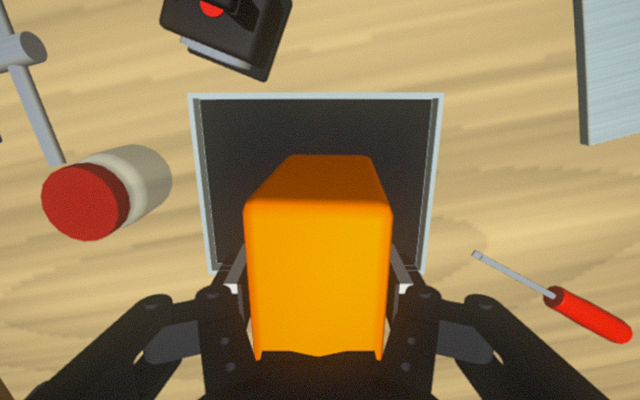

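The charger is centred over the tray and aligned with it. Lowering and releasing.

```bash

python3 -m handwheel '[0,-0.3,2,0,0,0,-1,0,-0.4,4,0,0,0,-1,0,-0.4,5.5,0,0,0,-1,0,-0.4,6,0,0,0,-1,0,-0.4,6,0,0,0,-1]' | grep -E "eef_pos|force"
python3 -m handwheel '[0,0,0.3,0,0,0,-1,0,0,0.5,0,0,0,-1,0,0,0.5,0,0,0,-1]' | grep -E "eef_pos|force"
```

```text
eef_pos: [0.4634, 0.3379, 0.0713]
force: [1.1, -0.7, -4.8]
grip_force: 65.0
eef_pos: [0.4643, 0.3395, 0.068]
force: [-0.9, -0.1, -4.4]
grip_force: 65.1
```

```bash

python3 -m handwheel '[0,0,0.2,0,0,0,-1,0,0,0.4,0,0,0,-1,0,0,0.4,0,0,0,-1]' | grep -E "eef_pos|force"
python3 -m handwheel '[0,0,0,0,0,0,1,0,0,0,0,0,0,1,0,0,0,0,0,0,1,0,0,0,0,0,0,1,0,0,0,0,0,0,1]'| grep -E "eef_pos|force|open"
python3 -m handwheel '[0,0,-3,0,0,0,1,0,0,-6,0,0,0,1,0,0,-10,0,0,0,1,0,0,-14,0,0,0,1,0,0,-14,0,0,0,1]'| grep -E "eef_pos|force|open"
python3 -c "
from h import *
wsnap('w3'); st(); print(to(.5146,-.0052,.2,.083),to(.5146,-.0052,.2,-.31))
snap('top','top1')
C=wC('w3'); h=cv2.cvtColor(rd('w3'),cv2.COLOR_RGB2HSV); m=cv2.inRange(h,(8,150,185),(25,255,255)); n,L,S,c=cv2.connectedComponentsWithStats(m); i=1+np.argmax(S[1:,4]); q=cv2.boxPoints(cv2.minAreaRect(cv2.findNonZero((L==i).astype(np.uint8)))); q=np.array([onz('',p,.105,C)[:2] for p in q]); print(q,q.mean(0),np.linalg.norm(q-np.roll(q,1,0),axis=1))"
```

```text
eef_pos: [0.4646, 0.3397, 0.067]
force: [-3.3, -3.2, 12.6]
grip_force: 65.8
eef_pos: [0.464, 0.3397, 0.0635]
force: [-0.0, 1.3, -0.2]
opening: 0.0853
grip_force: 0.0
eef_pos: [0.4679, 0.3428, 0.2118]
force: [0.4, 0.4, 1.3]
opening: 0.0855
grip_force: 0.0
t 8.72 p [0.4663 0.3415 0.2082] yaw -0.19 F [-0.7156 -0.5403 -0.1326] op 0.0852 g 0.0 q [-0.595   0.5222 -0.1163  1.6778  0.0723  0.9344 -2.4992]
[11.29 33.14  0.62 -0.01 -0.01 -0.27] [11.29 33.14  0.62 -0.01 -0.01  0.12]
[[0.5079 0.3521]
 [0.4982 0.301 ]
 [0.4077 0.3143]
 [0.4182 0.3709]] [0.458  0.3346] [0.0916 0.052  0.0915 0.0575]
```

```bash

python3 -m handwheel '[7,19,-2,0,0,-0.62,1,7,19,-2,0,0,-0.62,1,7,19,-2,0,0,-0.62,1,7,19,-2,0,0,-0.62,1,7,19,-2,0,0,-0.62,1]' >/dev/null
python3 -m handwheel '[0,0,0,0,0,-0.62,1,0,0,0,0,0,-0.62,1,0,0,0,0,0,-0.62,1,0,0,0,0,0,-0.62,1,0,0,0,0,0,-0.62,1]' >/dev/null
python3 -m handwheel '[0,0,0,0,0,-0.62,1,0,0,0,0,0,-0.62,1,0,0,0,0,0,-0.62,1,0,0,0,0,0,-0.62,1,0,0,0,0,0,-0.62,1]' >/dev/null
python3 -m handwheel '[0,0,0,0,0,-0.62,1,0,0,0,0,0,-0.62,1,0,0,0,0,0,-0.62,1,0,0,0,0,0,-0.62,1,0,0,0,0,0,-0.62,1]' >/dev/null
python3 -m handwheel '[0,0,0,0,0,-0.54,1,0,0,0,0,0,-0.54,1,0,0,0,0,0,-0.54,1,0,0,0,0,0,-0.54,1,0,0,0,0,0,-0.54,1]' >/dev/null
python3 -c "
from h import *
st(); print(to(.5146,-.0052,.18,2.82))"
```

```text
t 10.85 p [0.4957 0.1389 0.2214] yaw 2.835 F [ 0.8737  0.5338 -0.3681] op 0.0856 g 0.0 q [ 0.2823  0.5649 -0.9274  1.8041  0.5168  1.0409  0.4203]
[ -6.17 -13.16   4.13  -0.    -0.     0.02]
```

```bash

python3 -m handwheel '[-6.2,-13.2,4,0,0,0.02,1,-6.2,-13.2,4,0,0,0.02,1,-6.2,-13.2,4,0,0,0.02,1,-6.2,-13.2,4,0,0,0.02,1,-6.2,-13.2,4,0,0,0.02,1]' >/dev/null
python3 -m handwheel '[0,0,0,0,0,0,1,0,0,0,0,0,0,1]' >/dev/null
python3 -c "
from h import *
wsnap('w4'); st(); print(to(.5146,-.0052,.037,2.82))"
```

```text
t 11.48 p [ 0.5147 -0.0033  0.1831] yaw 2.813 F [-0.9536  0.3989  0.4482] op 0.0855 g 0.0 q [ 0.5407  0.6106 -0.9002  1.8564  0.5776  0.9605  0.6233]
[-0.07 -0.2  14.61  0.   -0.   -0.01]
```

View pics/w4.png

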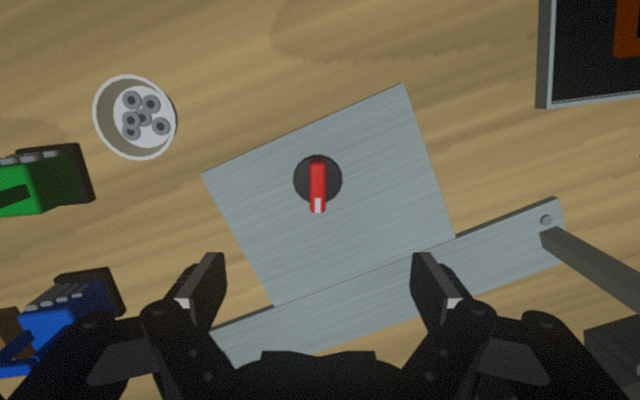

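The bar is vertical in the image at column 317, centred between the fingers. Descending and gripping.

```bash

python3 -m handwheel '[-0.1,-0.2,4,0,0,0,1,-0.1,-0.2,8,0,0,0,1,-0.1,-0.2,12,0,0,0,1,-0.1,-0.2,14.5,0,0,0,1,-0.1,-0.2,14.5,0,0,0,1]' | grep -E "eef_pos|force|open"
python3 -m handwheel '[0,0,0,0,0,0,-1,0,0,0,0,0,0,-1,0,0,0,0,0,0,-1,0,0,0,0,0,0,-1,0,0,0,0,0,0,-1]' 60| grep -E "eef_pos|force|open"
python3 -m handwheel '[0,0,0,0,0,0,-1,0,0,0,0,0,0,-1,0,0,0,0,0,0,-1]' 60| grep -E "eef_pos|force|open"
```

```text
eef_pos: [0.5119, -0.006, 0.0343]
force: [-0.2, -1.2, -0.3]
opening: 0.0853
grip_force: 0.0
eef_pos: [0.5164, -0.0073, 0.0398]
force: [0.5, 0.5, 0.1]
opening: 0.0254
grip_force: 0.0
eef_pos: [0.5168, -0.0056, 0.0395]
force: [0.7, 3.3, 4.8]
opening: 0.0128
grip_force: 60.9
```

```bash

python3 -m handwheel '[0,0,0.2,0,0,0,-1,0,0,0.4,0,0,0,-1,0,0,0.6,0,0,0,-1,0,0,0.8,0,0,0,-1,0,0,0.8,0,0,0,-1]' | grep -E "eef_pos|force|open"
python3 -m handwheel '[0,0,0.2,0,0,0,-1,0,0,0.3,0,0,0,-1,0,0,0.3,0,0,0,-1]' | grep -E "eef_pos|force|open"
```

```text
eef_pos: [0.5169, -0.0057, 0.0317]
force: [1.0, 4.2, 11.5]
opening: 0.013
grip_force: 62.0
eef_pos: [0.517, -0.0056, 0.0314]
force: [-4.9, 2.6, 32.4]
opening: 0.0128
grip_force: 64.9
```

Fully down (8 mm of travel, then 32 N against the stop). Turning clockwise.

```bash

for i in 1; do
python3 -m handwheel '[0,0,-0.1,0,0,0.1,-1,0,0,-0.1,0,0,0.2,-1,0,0,-0.1,0,0,0.3,-1,0,0,-0.1,0,0,0.4,-1,0,0,-0.1,0,0,0.5,-1]' | grep -E "eef_pos|force|open"
python3 -c "
from h import *
st(); print(bot.observe()['wrist_torque'])"
python3 -m handwheel '[0,0,0,0,0,0.1,-1,0,0,0,0,0,0.2,-1,0,0,0,0,0,0.3,-1,0,0,0,0,0,0.4,-1,0,0,0,0,0,0.5,-1]' | grep -E "eef_pos|force|open"
python3 -c "
from h import *
st(); print(bot.observe()['wrist_torque'])"
done
```

```text
eef_pos: [0.5164, -0.0064, 0.0315]
force: [-2.9, 1.8, 27.9]
opening: 0.0128
grip_force: 64.2
t 13.65 p [ 0.5164 -0.0064  0.0315] yaw 2.307 F [-2.8515  1.7929 27.8576] op 0.0128 g 64.2 q [ 0.3258  0.7709 -0.555   1.986   0.7268  0.5878  0.0073]
[0.5656 1.0638 0.1264]
eef_pos: [0.5155, -0.0068, 0.0315]
force: [-5.3, 3.3, 28.9]
opening: 0.0127
grip_force: 64.4
t 14.07 p [ 0.5155 -0.0068  0.0315] yaw 1.806 F [-5.2953  3.3205 28.9182] op 0.0127 g 64.4 q [ 0.2444  0.7421 -0.4226  1.9893  0.5846  0.5302 -0.3586]
[0.6543 1.3129 0.1449]
```

```bash

python3 -m handwheel '[0,0,-0.1,0,0,0.1,-1,0,0,-0.1,0,0,0.2,-1,0,0,-0.1,0,0,0.3,-1,0,0,-0.1,0,0,0.4,-1,0,0,-0.1,0,0,0.5,-1]' | grep -E "eef_pos|force|open"
python3 -c "
from h import *
st(); print(bot.observe()['wrist_torque'])"
python3 -m handwheel '[0,0,0,0,0,0.1,-1,0,0,0,0,0,0.2,-1,0,0,0,0,0,0.3,-1,0,0,0,0,0,0.4,-1,0,0,0,0,0,0.45,-1]' | grep -E "eef_pos|force|open"
python3 -c "
from h import *
st(); print(bot.observe()['wrist_torque'])"
```

```text
eef_pos: [0.5145, -0.0068, 0.0316]
force: [-5.5, 4.1, 23.4]
opening: 0.0127
grip_force: 63.6
t 14.48 p [ 0.5145 -0.0068  0.0316] yaw 1.306 F [-5.483   4.0927 23.4421] op 0.0127 g 63.6 q [ 0.1615  0.722  -0.2922  1.9924  0.4213  0.4868 -0.7025]
[0.8903 1.171  0.0731]
eef_pos: [0.5137, -0.0063, 0.0316]
force: [-5.1, 4.7, 22.2]
opening: 0.0127
grip_force: 63.6
t 14.9 p [ 0.5137 -0.0063  0.0316] yaw 0.857 F [-5.1434  4.7148 22.1564] op 0.0127 g 63.6 q [ 0.0859  0.7107 -0.1768  1.9954  0.262   0.46   -0.9985]
[1.1528 1.3157 0.0809]
```

```bash

python3 -m handwheel '[0,0,0,0,0,0.08,-1,0,0,0,0,0,0.16,-1,0,0,0,0,0,0.2,-1,0,0,0,0,0,0.24,-1,0,0,0,0,0,0.26,-1]' | grep -E "force"
python3 -c "
from h import *
st(); print(bot.observe()['wrist_torque'])"
python3 -m handwheel '[0,0,0,0,0,0.03,-1,0,0,0,0,0,0.06,-1,0,0,0,0,0,0.08,-1,0,0,0,0,0,0.08,-1]' | grep -E "force"
python3 -c "
from h import *
st(); print(bot.observe()['wrist_torque'])"
```

```text
force: [-5.7, 5.4, 23.4]
grip_force: 63.9
t 15.32 p [ 0.5135 -0.0059  0.0316] yaw 0.601 F [-5.7059  5.4308 23.3591] op 0.0123 g 63.9 q [ 0.0433  0.707  -0.1125  1.9968  0.1673  0.4502 -1.163 ]
[1.2882 1.3538 0.4693]
force: [-5.4, 4.6, 24.6]
grip_force: 70.2
t 15.65 p [ 0.5135 -0.0059  0.0316] yaw 0.53 F [-5.4171  4.6045 24.6192] op 0.013 g 70.2 q [ 0.03    0.7063 -0.0934  1.9973  0.1414  0.4479 -1.2096]
[1.1193 1.2586 1.4447]
```

Stop reached (torque rose to 1.4 Nm at about 2.6 rad). Releasing and backing off.

```bash

python3 -m handwheel '[0,0,0,0,0,-0.05,-1,0,0,0,0,0,-0.05,1,0,0,0,0,0,-0.05,1,0,0,0,0,0,-0.05,1,0,0,0,0,0,-0.05,1]' | grep -E "force"
python3 -m handwheel '[0,0,0,0,0,0,1,0,0,-2,0,0,0,1,0,0,-5,0,0,0,1,-3,-1.5,-6,0,0,0,1,-5.6,-3.3,-7,0,0,0,1]' | grep -E "force|eef_pos"
python3 -m handwheel '[0,0,-14,0,0,0.4,1,0,0,-14,0,0,0.4,1,0,0,-14,0,0,0.4,1,0,0,-14,0,0,0.4,1,0,0,-14,0,0,0.4,1]' | grep -E "force|eef_pos"
python3 -c "
from h import *
wsnap('w5'); snap('top','top2'); st(); print(to(.47,-.38,.34,0))
im=np.hstack([cv2.resize(rd('w5'),(400,250),interpolation=3),cv2.resize(rd('top2')[130:292,190:449],(400,250),interpolation=2)]); cv2.imwrite('pics/m3.png',im[...,::-1])"
```

```text
force: [0.8, -0.6, -0.2]
grip_force: 0.0
eef_pos: [0.4515, -0.0109, 0.1002]
force: [-0.3, 0.4, 0.6]
grip_force: 0.0
eef_pos: [0.453, -0.01, 0.2434]
force: [0.1, -0.2, 0.6]
grip_force: 0.0
t 17.0 p [ 0.4501 -0.0101  0.2392] yaw 0.17 F [-0.4866  0.1407  0.3023] op 0.0857 g 0.0 q [ 0.0093  0.2996 -0.0465  1.9583  0.018   0.8843 -1.4475]
[ -4.3   36.8  -10.07   0.     0.     0.17]
```

View pics/m3.png

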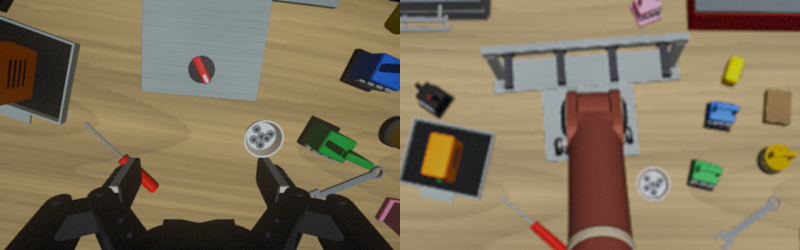

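```bash

python3 -m handwheel '[-4,19,-5,0,0,0.17,1,-4,19,-5,0,0,0.17,1,-4,19,-5,0,0,0.17,1,-4,19,-5,0,0,0.17,1,-4,19,-5,0,0,0.17,1]' >/dev/null
python3 -m handwheel '[0,7,-1,0,0,0,1,0,7,-1,0,0,0,1,0,7,-1,0,0,0,1,0,7,-1,0,0,0,1]' >/dev/null
python3 -c "
from h import *
wsnap('g1'); st()"
python3 -m handwheel '[4,5,0,0,0,0,1,4,5,0,0,0,0,1,4,5,0,0,0,0,1,4,5,0,0,0,0,1]' >/dev/null
python3 -c "
from h import *
wsnap('g2'); st()
im=np.hstack([rd('g1')[0:400,60:580],rd('g2')[:400,60:580]]); cv2.imwrite('pics/m4.png',cv2.resize(im,(800,308),interpolation=3)[...,::-1])"
```

```text
t 17.8 p [ 0.4422 -0.2732  0.2969] yaw -0.001 F [-0.6464 -0.2104 -0.7465] op 0.0857 g 0.0 q [ 0.4413  0.3522  0.0995  1.6934 -0.039   1.1034 -1.0192]
t 18.18 p [ 0.4833 -0.3215  0.2978] yaw 0.003 F [0.9613 0.7108 0.039 ] op 0.0854 g 0.0 q [ 0.4828  0.4511  0.1053  1.5298 -0.0511  1.1674 -0.9703]
```

View pics/m4.png

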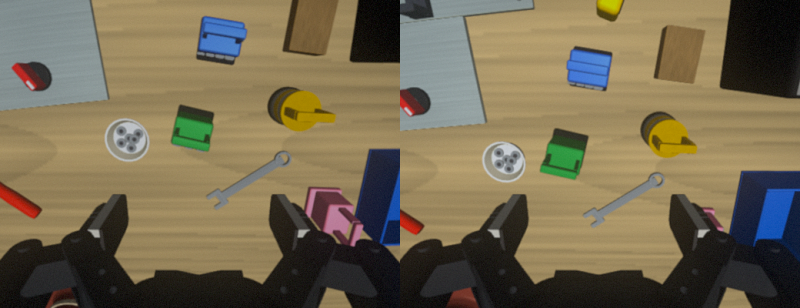

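```bash
python3 - <<'E'
from h import *
out=[]
for n in("g1","g2"):
    im=rd(n); row=[]; C=wC(n)
    for k,X in(("green",(.43,-.262,.08)),("blue",(.565,-.305,.08)),("tin",(.46,-.433,.08))):
        u,v=proj(n,X,C)[0]; u0,v0=int(u)-43,max(0,int(v)-43); print(n,k,u0,v0)
        c=cv2.copyMakeBorder(im,0,0,0,80,cv2.BORDER_CONSTANT)[v0:v0+87,u0:u0+87]; row.append(cv2.resize(c,(261,261),interpolation=cv2.INTER_CUBIC))
    out.append(np.hstack(row))
cv2.imwrite("pics/m5.png",np.vstack(out)[...,::-1])
E
```

```text
g1 green 264 130
g1 blue 304 4
g1 tin 414 104
g2 green 226 164
g2 blue 260 46
g2 tin 370 140
```

View pics/m5.png

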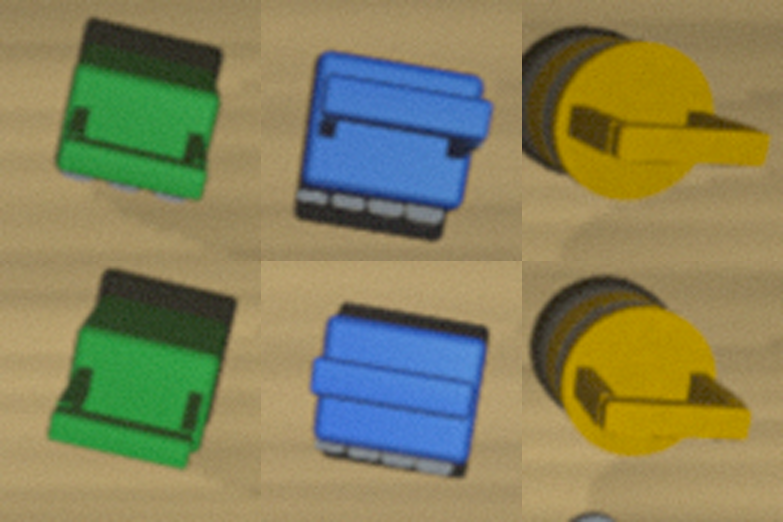

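The crops show the eyes' top bars clearly as strips (e.g. green g1 centre crop (134,170), blue (147,107), tin (173,145)).

```bash
python3 - <<'E'
from h import *
D={"green":((264,130),[(66,140),(208,170),(203,199),(58,170)],(226,164),[(56,149),(190,176),(187,207),(50,179)]),
"blue":((304,4),[(69,75),(231,102),(226,138),(64,113)],(260,46),[(56,96),(213,122),(209,157),(52,131)]),
"tin":((414,104),[(100,124),(246,130),(244,166),(102,160)],(370,140),[(85,141),(228,144),(227,179),(83,176)])}
for k,(o1,p1,o2,p2) in D.items():
    U=np.array(p1)/3+o1; V=np.array(p2)/3+o2
    c,e=tri(ray("",U.mean(0),wC("g1")),ray("",V.mean(0),wC("g2")))
    for n,Q in(("g1",U),("g2",V)):
        q=np.array([onz("",p,.122,wC(n))[:2] for p in Q]); a=((q[0]-q[1])+(q[3]-q[2]))/2
        print(k,n,"c",q.mean(0),"yaw",np.arctan2(-a[0],a[1]).round(3),"len",np.linalg.norm(a).round(4),"w",np.linalg.norm(q[0]+q[1]-q[2]-q[3]).round(4)/2)
    print("  tri",c,e)
E
```

```text
green g1 c [ 0.4264 -0.2643] yaw -0.215 len 0.0507 w 0.0109
green g2 c [ 0.427  -0.2649] yaw -0.213 len 0.0496 w 0.0121
  tri [ 0.4252 -0.264   0.1176] 0.00010963764493658707
blue g1 c [ 0.566  -0.3067] yaw -0.147 len 0.0501 w 0.01045
blue g2 c [ 0.5659 -0.3072] yaw -0.155 len 0.0504 w 0.0107
  tri [ 0.5661 -0.3069  0.1203] 0.0004019702841683627
tin g1 c [ 0.462  -0.4298] yaw -0.04 len 0.0497 w 0.01235
tin g2 c [ 0.4615 -0.4298] yaw -0.018 len 0.0507 w 0.01285
  tri [ 0.4621 -0.4291  0.1235] 0.00035887145128345025
```

```bash

python3 -m handwheel '[-5.6,-5.7,11,0,0,0.214,1,-5.6,-5.7,11,0,0,0.214,1,-5.6,-5.7,11,0,0,0.214,1,-5.6,-5.7,11,0,0,0.214,1,-5.6,-5.7,11,0,0,0.214,1]' >/dev/null
python3 -m handwheel '[0,0,0,0,0,0,1,0,0,0,0,0,0,1]' >/dev/null
python3 -c "
from h import *
st(); print(to(.4267,-.2646,.077,-.214))"
```

```text
t 18.77 p [ 0.429  -0.2674  0.1909] yaw -0.213 F [ 0.8421 -0.2763 -0.2394] op 0.0857 g 0.0 q [ 0.4154  0.442   0.1413  1.8951 -0.084   0.8057 -1.1827]
[-0.34 -0.24 11.39  0.   -0.    0.  ]
```

```bash

python3 -m handwheel '[-0.2,-0.2,3.5,0,0,0,1,-0.2,-0.2,7,0,0,0,1,-0.2,-0.2,10,0,0,0,1,-0.2,-0.2,11.3,0,0,0,1,-0.2,-0.2,11.3,0,0,0,1]'| grep -E "force|eef_pos"
python3 -m handwheel '[0,0,0,0,0,0,-1,0,0,0,0,0,0,-1,0,0,0,0,0,0,-1,0,0,0,0,0,0,-1,0,0,0,0,0,0,-1]' 60| grep -E "eef_pos|force|open"
python3 -m handwheel '[0,0,0,0,0,0,-1,0,0,-1,0,0,0,-1,0,0,-2,0,0,0,-1,0,0,-2,0,0,0,-1]' | grep -E "eef_pos|force|open"
python3 -c "
from h import *
wsnap('g3'); st()
d=np.load('stand.npz'); 
for x in (-.15,-.05): print(to(*(d['t']+d['Rm']@[x,.055]),.18,float(d['th'])))"
```

```text
eef_pos: [0.4258, -0.2645, 0.0746]
force: [0.6, 0.4, 0.3]
grip_force: 0.0
eef_pos: [0.4275, -0.2653, 0.0783]
force: [0.1, 1.7, 7.3]
opening: 0.0512
grip_force: 63.3
eef_pos: [0.4265, -0.2651, 0.0984]
force: [1.1, -0.8, -2.3]
opening: 0.0511
grip_force: 63.3
t 19.98 p [ 0.4263 -0.2649  0.0977] yaw -0.214 F [ 0.8071  0.2136 -3.7649] op 0.0513 g 63.3 q [ 0.4358  0.5787  0.1133  1.998  -0.1151  0.5681 -1.1572]
[  2.07 -32.72  -8.26   0.    -0.    -0.3 ]
[ 11.63 -35.65  -8.24   0.    -0.    -0.3 ]
```

```bash

python3 -m handwheel '[0,0,-4,0,0,0,-1,0,-2,-8,0,0,0,-1,0,-5,-10,0,0,0,-1,0,-9,-10,0,0,0,-1,0,-13,-10,0,0,0,-1]' >/dev/null
python3 -m handwheel '[2,-19.7,0,0,0,0,-1,2,-19.7,0,0,0,0,-1,2,-19.7,0,0,0,0,-1,2,-19.7,0,0,0,0,-1,2,-19.7,0,0,0,0,-1]' >/dev/null
python3 -m handwheel '[0,0,0,0,0,-0.1,-1,0,0,0,0,0,-0.2,-1,0,0,0,0,0,-0.3,-1,0,0,0,0,0,-0.3,-1,0,0,0,0,0,-0.3,-1]' >/dev/null
python3 -c "
from h import *
st()
d=np.load('stand.npz'); 
for x in (-.15,-.05): print(to(*(d['t']+d['Rm']@[x,.055]),.1985,float(d['th'])))
wsnap('g4')"
```

```text
t 21.23 p [0.5141 0.0505 0.196 ] yaw 0.083 F [-0.0597  0.5515 -2.7758] op 0.0512 g 64.8 q [-0.1633  0.451   0.0334  1.8531 -0.0197  0.8391 -1.608 ]
[ 0.17  0.01 -0.25 -0.    0.    0.  ]
[10.17  0.01 -0.27 -0.    0.    0.  ]
```

View pics/g4.png

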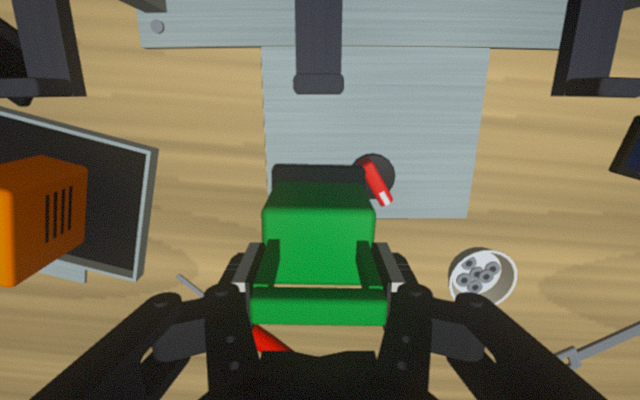

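Green's eye (col 318) lines up with hook 1 (col 319). Moving it in.

```bash

python3 -m handwheel '[2,0,-0.15,0,0,0,-1,4,0,-0.15,0,0,0,-1,5.5,0,-0.15,0,0,0,-1,7,0,-0.15,0,0,0,-1,7,0,-0.15,0,0,0,-1]' | grep -E "eef_pos|force"
python3 -m handwheel '[1,0,0,0,0,0,-1,2,0,0,0,0,0,-1,3.1,0,0,0,0,0,-1,3.1,0,0,0,0,0,-1]' | grep -E "eef_pos|force"
python3 -m handwheel '[0,0,1,0,0,0,-1,0,0,2,0,0,0,-1,0,0,2.4,0,0,0,-1,0,0,2.4,0,0,0,-1]' | grep -E "eef_pos|force"
python3 -m handwheel '[0,0,0.2,0,0,0,-1,0,0,0.4,0,0,0,-1,0,0,0.4,0,0,0,-1]' | grep -E "eef_pos|force"
```

```text
eef_pos: [0.5874, 0.0569, 0.1976]
force: [-0.2, -0.0, -1.7]
grip_force: 64.8
eef_pos: [0.6164, 0.0595, 0.1975]
force: [-0.2, 0.5, -1.9]
grip_force: 64.8
eef_pos: [0.613, 0.0593, 0.1716]
force: [0.2, 0.1, -2.3]
grip_force: 64.8
eef_pos: [0.6155, 0.0595, 0.1704]
force: [-0.9, -0.4, -0.8]
grip_force: 65.0
```

```bash

python3 -m handwheel '[0,0,0.1,0,0,0,-1,0,0,0.2,0,0,0,-1,0,0,0.2,0,0,0,-1]' | grep -E "eef_pos|force"
python3 -m handwheel '[0,0,0,0,0,0,0,0,0,0,0,0,0,0.5,0,0,0,0,0,0,1,0,0,0,0,0,0,1,0,0,0,0,0,0,1]'| grep -E "eef_pos|force"
python3 -m handwheel '[0,0,-3,0,0,0,1,0,0,-6,0,0,0,1,0,0,-9,0,0,0,1,-4,0,-10,0,0,0,1,-8,0,-10,0,0,0,1]'| grep -E "eef_pos|force"
python3 -m handwheel '[-6,2,0,0,0,0,1,-6,6,0,0,0,0,1,-6,9,0,0,0,0,1,-6,9,0,0,0,0,1]'| grep -E "eef_pos|force"
python3 - <<'E'
from h import *
wsnap('g5'); im=rd('g5'); C=wC('g5')
for k in("green","blue","yellow"):
    for s in blobs(im,*COL[k],100): print(k,s[0],s[1],s[2],onz('',s[1],.09,C)[:2])
t=snap("top","top3")
for k in("green","blue","yellow"):
    for s in blobs(t,*COL[k],30,(190,120,460,300)): print("top",k,s[0],s[1],onz("top",s[1],.06)[:2])
d=np.load('stand.npz'); X=d['t']+d['Rm']@[-.05,.055]
print("eye top if hung px",proj('',[[*(d['t']+d['Rm']@[-.05,.055+s]),.214] for s in(-.026,.026)],C)); st(); print(to(.462,-.4297,.19,-.03))
E
```

```text
eef_pos: [0.6155, 0.0595, 0.1703]
force: [-4.2, -0.3, 7.8]
grip_force: 66.0
eef_pos: [0.6156, 0.0595, 0.1678]
force: [0.4, 0.1, -0.2]
grip_force: 0.0
eef_pos: [0.5384, 0.0529, 0.2707]
force: [0.1, -0.0, -1.0]
grip_force: 0.0
eef_pos: [0.482, -0.0518, 0.2685]
force: [-0.3, -1.1, 0.4]
grip_force: 0.0
green 2498 [191.1  20.4] [136   0  97  41] [0.6164 0.0741]
blue 2446 [569.3 109. ] [528  81  99  53] [ 0.5659 -0.2995]
yellow 1017 [624.7 208.5] [607 182  33  50] [ 0.4661 -0.3982]
yellow 612 [599.2  20.3] [582   0  49  41] [ 0.6484 -0.3056]
top green 187 [294.9 181.5] [0.6408 0.0641]
top blue 121 [396.7 201.4] [ 0.5701 -0.3005]
top yellow 322 [213.9 230.3] [0.4612 0.3459]
top yellow 263 [434.8 231.4] [ 0.4626 -0.4324]
top yellow 110 [404.7 176.3] [ 0.6637 -0.3336]
eye top if hung px [[182.21   -27.4409]
 [ 89.3114 -23.7698]]
t 24.13 p [ 0.4835 -0.0442  0.2681] yaw 0.081 F [0.3587 0.7708 0.7157] op 0.0852 g 0.0 q [-0.0045  0.3204  0.068   1.8312 -0.0253  0.99   -1.416 ]
[-5.27 38.25  7.82  0.   -0.    0.11]
```

```bash

python3 -m handwheel '[-3,20,1,0,0,0,1,-3,20,1,0,0,0,1,-3,20,1,0,0,0,1,-3,20,1,0,0,0,1,-3,20,1,0,0,0,1]' >/dev/null
python3 -m handwheel '[-2.3,18.2,4,0,0,0.11,1,-2.3,18.2,4,0,0,0.11,1,-2.3,18.2,4,0,0,0.11,1,-2.3,18.2,4,0,0,0.11,1,-2.3,18.2,4,0,0,0.11,1]' >/dev/null
python3 -m handwheel '[0,0,0,0,0,0,1,0,0,0,0,0,0,1]' >/dev/null
python3 - <<'E'
from h import *
st(); print(to(.462,-.4297,.077,-.03))
wsnap('t1'); C=wC('t1')
for s in blobs(rd('t1'),*COL["yellow"],300): print(s)
p=proj('',[[.462,-.4297+a,.122] for a in(-.026,0,.026)],C); print(p)
E
```

```text
t 25.13 p [ 0.4641 -0.427   0.2165] yaw -0.025 F [0.0109 0.4892 0.2712] op 0.0857 g 0.0 q [ 0.6145  0.6017  0.1622  1.506  -0.107   1.0445 -0.7927]
[-0.2   0.3  13.94 -0.    0.    0.01]
(np.int32(3654), array([322. , 180.9]), array([289, 145,  67,  69], dtype=int32))
(np.int32(1061), array([605.7,  27.6]), array([589,   9,  35,  39], dtype=int32))
[[356.1435 198.7611]
 [323.0588 199.4991]
 [290.0207 200.2324]]
```

```bash

python3 -m handwheel '[-0.2,0.2,4,0,0,0,1,-0.2,0.2,8,0,0,0,1,-0.2,0.2,11,0,0,0,1,-0.2,0.2,13.7,0,0,0,1,-0.2,0.2,13.7,0,0,0,1]'| grep -E "force|eef_pos"
python3 -m handwheel '[0,0,0,0,0,0,-1,0,0,0,0,0,0,-1,0,0,0,0,0,0,-1,0,0,0,0,0,0,-1,0,0,0,0,0,0,-1]' 60| grep -E "eef_pos|force|open"
python3 -m handwheel '[0,0,0,0,0,0,-1,0,0,-4,0,0,0,-1,0,0,-8,0,0,0,-1,0,-2,-12,0,0,0,-1,0,-4,-12,0,0,0,-1]' | grep -E "eef_pos|force|open"
python3 -c "
from h import *
st()
d=np.load('stand.npz'); 
print(to(*(d['t']+d['Rm']@[-.15,-.055]),.1985,float(d['th'])))"
```

```text
eef_pos: [0.4606, -0.4229, 0.0755]
force: [0.1, 1.2, 0.2]
grip_force: 0.0
eef_pos: [0.4634, -0.4305, 0.0839]
force: [1.4, 0.3, 6.5]
opening: 0.0509
grip_force: 63.4
eef_pos: [0.4646, -0.3944, 0.2092]
force: [2.6, -0.7, -2.0]
opening: 0.0511
grip_force: 64.7
t 26.43 p [ 0.4646 -0.3944  0.2092] yaw -0.028 F [ 2.6035 -0.7322 -1.9597] op 0.0511 g 64.7 q [ 0.5642  0.5673  0.1672  1.5971 -0.1068  0.9691 -0.8344]
[  5.06 -33.7    0.73   0.01  -0.01  -0.11]
```

```bash

python3 -m handwheel '[3,-20,0.7,0,0,0,-1,3,-20,0.7,0,0,0,-1,3,-20,0.7,0,0,0,-1,3,-20,0.7,0,0,0,-1,3,-20,0.7,0,0,0,-1]' >/dev/null
python3 -m handwheel '[2.1,-13.7,0,0,0,-0.11,-1,2.1,-13.7,0,0,0,-0.11,-1,2.1,-13.7,0,0,0,-0.11,-1,2.1,-13.7,0,0,0,-0.11,-1,2.1,-13.7,0,0,0,-0.11,-1]' >/dev/null
python3 -m handwheel '[0,0,0,0,0,0,-1,0,0,0,0,0,0,-1,0,0,0,0,0,0,-1]' >/dev/null
python3 - <<'E'
from h import *
d=np.load('stand.npz'); E=[]; Z=[]
for i in range(3): wsnap(f't2{i}'); st(); E.append(to(*(d['t']+d['Rm']@[-.05,-.055]),.2005,float(d['th'])))
print(np.mean(E,0)); C=wC('t22')
s=blobs(rd('t22'),*COL["yellow"],1000)[0]; print(s)
p=bot.observe()['eef_pos']; t=float(d['th'])
print(proj('',[[p[0]-a*np.sin(t),p[1]+a*np.cos(t),p[2]+.041] for a in(-.026,0,.026)],C))
im=rd('t22'); v=s[2][1]+s[2][3]-8; h=cv2.inRange(cv2.cvtColor(im,cv2.COLOR_RGB2HSV),*map(np.array,COL["yellow"])); print([(y,np.where(h[y])[0][[0,-1]]) for y in range(s[2][1]+s[2][3]-40,s[2][1]+s[2][3],6)])
dk=cv2.cvtColor(im,cv2.COLOR_RGB2GRAY); print("hook cols row80",[ (y,np.where(dk[y,200:440]<70)[0][[0,-1]]+200) for y in(40,55,70)])
E
```

```text
t 27.57 p [ 0.5211 -0.0556  0.1939] yaw 0.082 F [ 0.0253  1.0333 -1.9986] op 0.0509 g 64.6 q [-0.0204  0.4654  0.1235  1.8388 -0.0729  0.842  -1.3498]
t 27.62 p [ 0.5212 -0.0554  0.1939] yaw 0.083 F [-0.2132  0.498  -3.593 ] op 0.0513 g 64.6 q [-0.0205  0.4655  0.1231  1.8387 -0.073   0.842  -1.3498]
t 27.67 p [ 0.5213 -0.0551  0.1939] yaw 0.083 F [ 0.8618  0.0145 -2.6744] op 0.0516 g 64.6 q [-0.0206  0.4655  0.1227  1.8386 -0.0731  0.8419 -1.3498]
[10.34  0.4  -0.66  0.    0.    0.  ]
(np.int32(13392), array([317.9, 258.8]), array([252, 176, 133, 144], dtype=int32))
[[388.7421 305.9414]
 [320.503  306.1658]
 [252.1933 306.028 ]]
[(280, array([256, 379])), (286, array([256, 379])), (292, array([252, 382])), (298, array([252, 384])), (304, array([252, 383])), (310, array([253, 382])), (316, array([255, 382]))]
hook cols row80 [(40, array([200, 350])), (55, array([200, 350])), (70, array([200, 353]))]
```

```bash

python3 -m handwheel '[0,0.3,-1,0,0,0,-1,2,0.4,-1,0,0,0,-1,4,0.4,-1,0,0,0,-1,6,0.4,-1,0,0,0,-1,6,0.4,-1,0,0,0,-1]' | grep -E "eef_pos|force"
python3 -m handwheel '[1.5,0,0,0,0,0,-1,3,0,0,0,0,0,-1,4.3,0,0,0,0,0,-1,4.3,0,0,0,0,0,-1]' | grep -E "eef_pos|force"
python3 -m handwheel '[0,0,1,0,0,0,-1,0,0,2,0,0,0,-1,0,0,2.5,0,0,0,-1,0,0,2.5,0,0,0,-1]' | grep -E "eef_pos|force"
python3 -m handwheel '[0,0,0.2,0,0,0,-1,0,0,0.3,0,0,0,-1,0,0,0.3,0,0,0,-1]' | grep -E "eef_pos|force"
```

```text
eef_pos: [0.5858, -0.0524, 0.2039]
force: [0.2, 0.5, -2.2]
grip_force: 64.7
eef_pos: [0.6265, -0.0489, 0.2034]
force: [0.9, 1.0, -3.6]
grip_force: 64.6
eef_pos: [0.6223, -0.049, 0.1766]
force: [-0.1, 1.0, -2.4]
grip_force: 64.8
eef_pos: [0.6244, -0.0488, 0.176]
force: [0.0, 0.1, -2.5]
grip_force: 64.8
```

```bash

python3 -m handwheel '[0,0,0.2,0,0,0,-1,0,0,0.3,0,0,0,-1,0,0,0.3,0,0,0,-1]' | grep -E "eef_pos|force"
python3 -m handwheel '[0,0,0.1,0,0,0,-1,0,0,0.2,0,0,0,-1,0,0,0.2,0,0,0,-1]' | grep -E "eef_pos|force"
```

```text
eef_pos: [0.6247, -0.0488, 0.1757]
force: [-3.7, 0.2, 7.0]
grip_force: 65.9
eef_pos: [0.6248, -0.0488, 0.1756]
force: [-6.7, 1.5, 15.7]
grip_force: 66.7
```

```bash

python3 -m handwheel '[0,0,-0.2,0,0,0,0,0,0,-0.2,0,0,0,0.5,0,0,-0.2,0,0,0,1,0,0,-0.2,0,0,0,1,0,0,-0.2,0,0,0,1]'| grep -E "eef_pos|force"
python3 -m handwheel '[0,0,-3,0,0,0,1,0,0,-6,0,0,0,1,0,0,-9,0,0,0,1,-4,0,-10,0,0,0,1,-8,0,-10,0,0,0,1]'| grep -E "eef_pos|force"
python3 -m handwheel '[0,18,0,0,0,0,1,0,18,0,0,0,0,1,0,18,0,0,0,0,1,0,18,0,0,0,0,1,0,18,0,0,0,0,1]'| grep -E "eef_pos|force"
python3 -m handwheel '[0,0,0,0,0,0,1,0,0,0,0,0,0,1]' >/dev/null
python3 - <<'E'
from h import *
wsnap('b1'); im=rd('b1'); C=wC('b1')
for s in blobs(im,*COL["blue"],300): print(s)
t=snap("top","top4")
for k in("green","blue","yellow"):
    for s in blobs(t,*COL[k],30,(190,120,460,300)): print("top",k,s[0],s[1],onz("top",s[1],.06)[:2])
c,sn=np.cos(-.151),np.sin(-.151); print(proj('',[[.566-a*sn,-.307+a*c,.122] for a in(-.026,0,.026)],C)); st(); print(to(.566,-.307,.18,-.151))
E
```

```text
eef_pos: [0.6247, -0.0488, 0.1726]
force: [0.2, -0.7, -0.2]
grip_force: 0.0
eef_pos: [0.5476, -0.0556, 0.2756]
force: [-0.4, 0.0, 0.1]
grip_force: 0.0
eef_pos: [0.5584, -0.2441, 0.2726]
force: [-1.3, -1.8, 0.3]
grip_force: 0.0
(np.int32(2010), array([385.4, 166.8]), array([353, 142,  67,  48], dtype=int32))
(np.int32(1076), array([602.6, 328. ]), array([577, 308,  63,  46], dtype=int32))
top green 187 [294.8 181.4] [0.6412 0.0645]
top yellow 325 [213.8 230.2] [0.4616 0.3463]
top yellow 225 [326.6 180.7] [ 0.6446 -0.0499]
[[420.2201 185.4432]
 [394.4713 179.3018]
 [368.3053 173.078 ]]
t 31.02 p [ 0.5608 -0.2325  0.2725] yaw 0.089 F [-0.4226 -0.0007  0.5184] op 0.0855 g 0.0 q [ 0.2621  0.5148  0.1574  1.4975 -0.0873  1.1371 -1.0458]
[-0.14  7.48  9.23 -0.    0.    0.24]
```

```bash

python3 -m handwheel '[-0.1,7.5,7,0,0,0.24,1,-0.1,7.5,7,0,0,0.24,1,-0.1,7.5,7,0,0,0.24,1,-0.1,7.5,7,0,0,0.24,1,-0.1,7.5,7,0,0,0.24,1]' >/dev/null
python3 -m handwheel '[0,0,0,0,0,0,1,0,0,0,0,0,0,1,0,0,0,0,0,0,1]' >/dev/null
python3 - <<'E'
from h import *
wsnap('b2'); im=rd('b2'); C=wC('b2'); st(); print(to(.566,-.307,.077,-.151))
c,sn=np.cos(-.151),np.sin(-.151); print(proj('',[[.566+b*c-a*sn,-.307+b*sn+a*c,.122] for b in(-.006,.006) for a in(-.026,.026)],C))
a=cv2.resize(im[60:260,200:440],(480,400),interpolation=2); t=rd('top4')[130:260,250:410]; b=cv2.resize(t,(310,252),interpolation=2); m=np.zeros((400,790,3),np.uint8); m[:,:480]=a; m[:252,480:]=b; cv2.imwrite('pics/m6.png',m[...,::-1])
E
```

```text
t 31.73 p [ 0.5667 -0.3085  0.2043] yaw -0.152 F [-0.0816  0.3289 -0.4443] op 0.0856 g 0.0 q [ 0.3439  0.6371  0.2118  1.4812 -0.1472  1.0367 -1.1323]
[-0.12 -0.13 12.73 -0.   -0.   -0.  ]
[[352.6164 211.1053]
 [283.7725 211.0574]
 [353.1524 195.949 ]
 [283.2698 195.8998]]
```

View pics/m6.png

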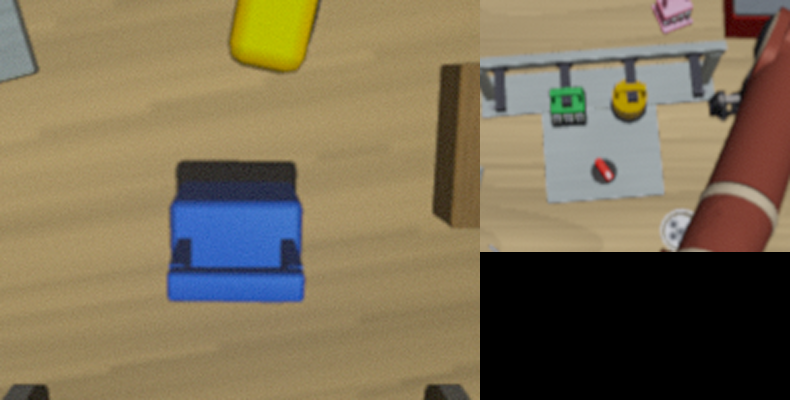

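The blue bar spans u 284–352, exactly as predicted. Green and tin hang on hooks 1 and 2. Grasping blue.

```bash

python3 -m handwheel '[-0.1,-0.1,4,0,0,0,1,-0.1,-0.1,8,0,0,0,1,-0.1,-0.1,11,0,0,0,1,-0.1,-0.1,12.7,0,0,0,1,-0.1,-0.1,12.7,0,0,0,1]'| grep -E "force|eef_pos"
python3 -m handwheel '[0,0,0,0,0,0,-1,0,0,0,0,0,0,-1,0,0,0,0,0,0,-1,0,0,0,0,0,0,-1,0,0,0,0,0,0,-1]' 60| grep -E "eef_pos|force|open"
python3 -m handwheel '[0,0,0,0,0,0,-1,0,0,-4,0,0,0,-1,-3,0,-8,0,0,0,-1,-6,0,-12,0,0,0,-1,-6,0,-12,0,0,0,-1]' | grep -E "eef_pos|force|open"
python3 -m handwheel '[0,0,0,0,0,0,-1,0,0,0,0,0,0,-1,0,0,0,0,0,0,-1]' >/dev/null
python3 -c "
from h import *
st()
d=np.load('stand.npz'); 
print(to(*(d['t']+d['Rm']@[-.15,-.165]),.2,float(d['th'])))"
```

```text
eef_pos: [0.5624, -0.3061, 0.0718]
force: [-0.5, 0.4, 0.2]
grip_force: 0.0
eef_pos: [0.5666, -0.3089, 0.0785]
force: [0.0, 0.5, 6.3]
opening: 0.0511
grip_force: 62.8
eef_pos: [0.5033, -0.3011, 0.2004]
force: [0.1, -1.4, -2.5]
opening: 0.0512
grip_force: 64.5
t 33.23 p [ 0.5057 -0.2985  0.1947] yaw -0.153 F [-0.3438  0.3028 -2.7451] op 0.0513 g 64.5 q [ 0.3629  0.5607  0.2127  1.6641 -0.1411  0.9335 -1.0958]
[  0.81 -13.26  -0.51  -0.     0.    -0.24]
```

```bash

python3 -m handwheel '[0.8,-13.3,-0.4,0,0,-0.24,-1,0.8,-13.3,-0.4,0,0,-0.24,-1,0.8,-13.3,-0.4,0,0,-0.24,-1,0.8,-13.3,-0.4,0,0,-0.24,-1,0.8,-13.3,-0.4,0,0,-0.24,-1]' >/dev/null
python3 -m handwheel '[0,0,0,0,0,0,-1,0,0,0,0,0,0,-1,0,0,0,0,0,0,-1]' >/dev/null
python3 - <<'E'
from h import *
d=np.load('stand.npz'); st(); wsnap('b3'); C=wC('b3')
print(to(*(d['t']+d['Rm']@[-.05,-.165]),.1985,float(d['th'])))
m=cv2.inRange(cv2.cvtColor(rd('b3'),cv2.COLOR_RGB2HSV),*map(np.array,COL["blue"]))
print([(y,np.where(m[y,150:480])[0][[0,-1]]+150) for y in range(290,325,6) if m[y].any()])
p=bot.observe()['eef_pos']; t=float(d['th']); print(proj('',[[p[0]-a*np.sin(t),p[1]+a*np.cos(t),p[2]+.0435] for a in(-.026,0,.026)],C))
E
```

```text
t 33.9 p [ 0.5333 -0.1711  0.199 ] yaw 0.083 F [-0.4344 -0.2504 -2.6912] op 0.0513 g 65.1 q [ 0.1734  0.5122  0.1487  1.7345 -0.0909  0.9028 -1.1282]
[10.09 -0.23  0.06  0.    0.    0.  ]
[(290, array([254, 383])), (296, array([252, 384])), (302, array([249, 387])), (308, array([249, 386])), (314, array([250, 386])), (320, array([251, 385]))]
[[390.8466 310.8283]
 [321.1645 311.0707]
 [251.3957 310.9181]]
```

```bash

python3 -m handwheel '[2,-0.1,0,0,0,0,-1,4,-0.1,0,0,0,0,-1,6,-0.1,0,0,0,0,-1,7,-0.1,0,0,0,0,-1,7,-0.1,0,0,0,0,-1]' | grep -E "eef_pos|force"
python3 -m handwheel '[1.5,0,0,0,0,0,-1,3.1,0,0,0,0,0,-1,3.1,0,0,0,0,0,-1]' | grep -E "eef_pos|force"
python3 -m handwheel '[0,0,1,0,0,0,-1,0,0,2,0,0,0,-1,0,0,2.5,0,0,0,-1,0,0,2.5,0,0,0,-1]' | grep -E "eef_pos|force"
python3 -m handwheel '[0,0,0.2,0,0,0,-1,0,0,0.4,0,0,0,-1,0,0,0.4,0,0,0,-1]' | grep -E "eef_pos|force"
```

```text
eef_pos: [0.6057, -0.1624, 0.1993]
force: [-0.7, 0.3, -3.2]
grip_force: 65.1
eef_pos: [0.6362, -0.1597, 0.1994]
force: [0.4, 0.7, -2.8]
grip_force: 65.1
eef_pos: [0.6318, -0.1596, 0.1723]
force: [-0.5, -0.2, -3.7]
grip_force: 65.0
eef_pos: [0.6342, -0.1596, 0.1708]
force: [-0.5, 0.9, -3.7]
grip_force: 65.0
```

```bash

python3 -m handwheel '[0,0,0.2,0,0,0,-1,0,0,0.3,0,0,0,-1,0,0,0.3,0,0,0,-1]' | grep -E "eef_pos|force"
python3 -m handwheel '[0,0,0,0,0,0,0,0,0,0,0,0,0,0.5,0,0,0,0,0,0,1,0,0,0,0,0,0,1,0,0,0,0,0,0,1]'| grep -E "eef_pos|force"
python3 -m handwheel '[0,0,-3,0,0,0,1,0,0,-6,0,0,0,1,0,0,-9,0,0,0,1,-4,0,-10,0,0,0,1,-8,0,-10,0,0,0,1]'| grep -E "eef_pos|force"
python3 -m handwheel '[-3,-20,-3,0,0,0,1,-3,-20,-3,0,0,0,1,-3,-20,-3,0,0,0,1,-3,-20,-3,0,0,0,1,-3,-20,-3,0,0,0,1]'| grep -E "eef_pos|force"
python3 -m handwheel '[0,-20,0,0,0,0,1,0,-20,0,0,0,0,1,0,-20,0,0,0,0,1,0,-20,0,0,0,0,1,0,-20,0,0,0,0,1]'| grep -E "eef_pos|force"
python3 -m handwheel '[0,-5,0,0,0,0,1,0,-5,0,0,0,0,1,0,-5,0,0,0,0,1,0,-5,0,0,0,0,1]'| grep -E "eef_pos|force"
python3 -c "
from h import *
wsnap('f0'); st(); t=snap('top','top5')
for s in blobs(t,*COL['blue'],30,(190,120,460,300)): print(s)
for f in('wE','f0'): print(f,[(s[0],s[1],onz('',s[1],.075,wC(f))[:2]) for s in blobs(rd(f),(0,150,80),(6,255,255),8)])"
```

```text
eef_pos: [0.6347, -0.1597, 0.1702]
force: [-2.3, 1.1, 5.7]
grip_force: 65.9
eef_pos: [0.6347, -0.1596, 0.168]
force: [0.1, 0.1, -0.8]
grip_force: 0.0
eef_pos: [0.5575, -0.1666, 0.2709]
force: [-0.4, -0.5, -0.2]
grip_force: 0.0
eef_pos: [0.5069, 0.0328, 0.2985]
force: [1.6, 0.4, 0.4]
grip_force: 0.0
eef_pos: [0.4896, 0.2335, 0.2981]
force: [0.1, -0.5, -0.1]
grip_force: 0.0
eef_pos: [0.4862, 0.2793, 0.2976]
force: [0.4, -1.0, -1.2]
grip_force: 0.0
t 37.5 p [0.4868 0.2778 0.2978] yaw 0.084 F [-1.1798 -0.5634  0.6081] op 0.0856 g 0.0 q [-0.5891  0.4151  0.0462  1.5872 -0.0189  1.1402 -2.0255]
(np.int32(180), array([358.5, 176.3]), array([350, 170,  19,  14], dtype=int32))
wE [(np.int32(863), array([207.1, 161.6]), array([0.502 , 0.4904])), (np.int32(167), array([515.3, 152.6]), array([0.5188, 0.0089])), (np.int32(24), array([493.7, 377.6]), array([ 0.0628, -0.0394])), (np.int32(20), array([283.6,  92.8]), array([0.6048, 0.3678]))]
f0 [(np.int32(1678), array([136.8, 134.8]), array([0.502 , 0.4904])), (np.int32(318), array([542.2, 154.1]), array([0.5213, 0.0174])), (np.int32(75), array([480.5, 395. ]), array([ 0.1465, -0.0025])), (np.int32(47), array([406.6, 281.3]), array([0.3387, 0.1491])), (np.int32(22), array([247. ,  47.2]), array([0.6049, 0.3658]))]
```

```bash

python3 -m handwheel '[9.7,-4.2,0,0,0,0,1,9.7,-4.2,0,0,0,0,1,9.7,-4.2,0,0,0,0,1,9.7,-4.2,0,0,0,0,1,9.7,-4.2,0,0,0,0,1]'>/dev/null
python3 -m handwheel '[0,0,0,0,0,0,1,0,0,0,0,0,0,1]' >/dev/null
python3 -c "
from h import *
wsnap('f1'); st()"
python3 -m handwheel '[-3,-6,0,0,0,0.3,1,-3,-6,0,0,0,0.3,1,-3,-6,0,0,0,0.3,1,-3,-6,0,0,0,0.3,1,-3,-6,0,0,0,0.3,1]'>/dev/null
python3 -m handwheel '[0,0,0,0,0,0,1,0,0,0,0,0,0,1]' >/dev/null
python3 - <<'E'
from h import *
wsnap('f2'); st(); out=[]
for n in("f1","f2"):
    C=wC(n); u,v=proj(n,(.603,.366,.09),C)[0]; u0,v0=max(0,int(u)-48),max(0,int(v)-60); print(n,u0,v0)
    c=rd(n)[v0:v0+110,u0:u0+98].astype(float); c=np.clip(c*2.5,0,255).astype(np.uint8); out.append(cv2.resize(c,(392,440),interpolation=cv2.INTER_CUBIC))
cv2.imwrite("pics/m7.png",np.hstack(out)[...,::-1])
E
```

```text
t 38.18 p [0.5788 0.3284 0.2987] yaw 0.085 F [-0.124   0.2122  0.4112] op 0.0854 g 0.0 q [-0.5753  0.5952  0.0492  1.2674 -0.0287  1.2795 -2.0123]
t 38.82 p [0.5451 0.3852 0.2982] yaw -0.216 F [-0.9497  0.5902  0.0054] op 0.0858 g 0.0 q [-0.7127  0.6007  0.1214  1.2631 -0.0708  1.2816 -2.379 ]
f1 238 81
f2 276 50
```

View pics/m7.png

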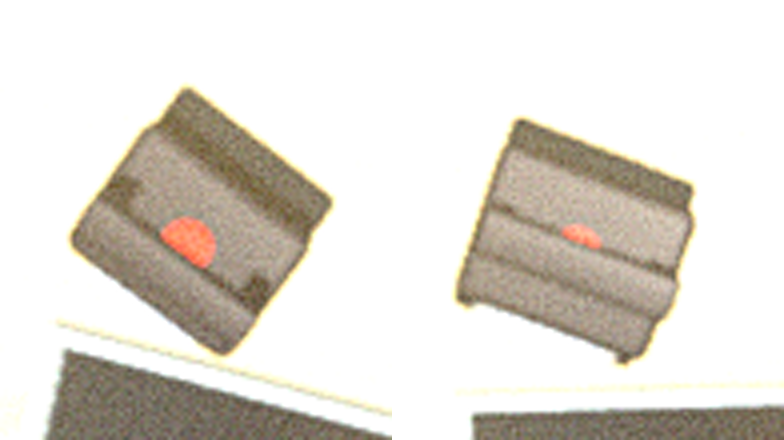

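```bash
python3 - <<'E'
from h import *
U=np.array([(108,196),(258,307),(222,355),(72,239)])/4+(238,81); V=np.array([(99,208),(283,270),(276,314),(79,258)])/4+(276,50)
c,e=tri(ray("",U.mean(0),wC("f1")),ray("",V.mean(0),wC("f2"))); print(c,e)
for n,Q in(("f1",U),("f2",V)):
    q=np.array([onz("",p,.122,wC(n))[:2] for p in Q]); a=((q[0]-q[1])+(q[3]-q[2]))/2
    print(n,"c",q.mean(0),"yaw",np.arctan2(-a[0],a[1]).round(3),"len",np.linalg.norm(a).round(4),"w",np.linalg.norm(q[0]+q[1]-q[2]-q[3]).round(4)/2,q.tolist())
x,y=.5*(q.mean(0)+0*q.mean(0))*2; print(to(x,y,.2,-.6))
E
```

```text
[0.6006 0.3696 0.1269] 0.0004870442629809679
f1 c [0.5994 0.3697] yaw -0.579 len 0.0468 w 0.01495 [[0.6178367157575625, 0.3850117186366689], [0.5931657256354326, 0.3459734386191585], [0.5799409210298858, 0.3543057865217751], [0.6064586255708818, 0.39361056468687644]]
f2 c [0.6003 0.3696] yaw -0.508 len 0.0487 w 0.01165 [[0.617414380318787, 0.38718409303580126], [0.5935285179062553, 0.34651015637992266], [0.5834499030224566, 0.3502086339942353], [0.6069859643635398, 0.3946470963197929]]
[ 5.72  0.33  9.82  0.   -0.    0.38]
```

```bash

python3 -m handwheel '[5.7,0.3,8,0,0,0.35,1,5.7,0.3,8,0,0,0.35,1,5.7,0.3,8,0,0,0.35,1,5.7,0.3,8,0,0,0.35,1,5.7,0.3,8,0,0,0.35,1]'>/dev/null
python3 -m handwheel '[0,0,0,0,0,0,1,0,0,0,0,0,0,1,0,0,0,0,0,0,1]' >/dev/null
python3 - <<'E'
from h import *
wsnap('f3'); st(); print(to(.600,.3697,.077,-.565))
C=wC("f3"); c,s=np.cos(-.565),np.sin(-.565); print(proj('',[[.6+b*c-a*s,.3697+b*s+a*c,.122] for b in(-.006,.006) for a in(-.026,.026)],C))
c=np.clip(rd('f3')[90:250,220:420]*3.,0,255).astype(np.uint8); cv2.imwrite('pics/m8.png',cv2.resize(c,(800,600) if 0 else (750,600),interpolation=2)[...,::-1])
E
```

```text
t 39.53 p [0.5992 0.3727 0.2198] yaw -0.562 F [-0.2114  0.3327  0.3563] op 0.0856 g 0.0 q [-0.6871  0.723   0.2002  1.2576 -0.1443  1.1717 -2.613 ]
[ 0.22  0.26 14.28 -0.   -0.    0.  ]
[[354.9851 199.5017]
 [289.8643 199.178 ]
 [355.5748 185.0189]
 [289.5262 184.6952]]
```

View pics/m8.png

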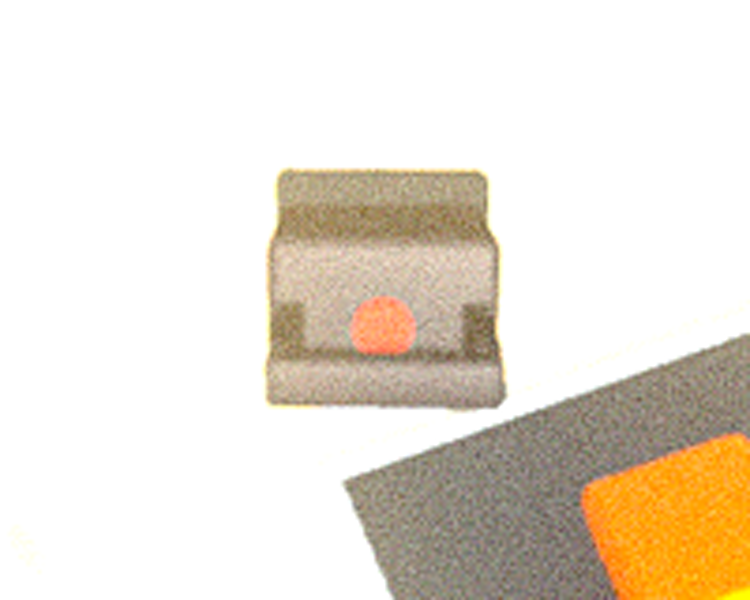

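The bar spans u 291–355, level and matching the prediction. Grasping the flashlight. I have now viewed 15 pictures, one over the limit of 14, so I'll view no more.

```bash

python3 -m handwheel '[0.2,0.2,4,0,0,0,1,0.2,0.2,8,0,0,0,1,0.2,0.2,11,0,0,0,1,0.2,0.2,14,0,0,0,1,0.2,0.2,14.1,0,0,0,1]'| grep -E "force|eef_pos"
python3 -m handwheel '[0,0,0,0,0,0,-1,0,0,0,0,0,0,-1,0,0,0,0,0,0,-1,0,0,0,0,0,0,-1,0,0,0,0,0,0,-1]' 60| grep -E "eef_pos|force|open"
python3 -m handwheel '[0,0,0,0,0,0,-1,0,0,-4,0,0,0,-1,0,0,-8,0,0,0,-1,0,0,-12,0,0,0,-1,0,0,-12.5,0,0,0,-1]' | grep -E "eef_pos|force|open"
python3 -c "
from h import *
st()
d=np.load('stand.npz'); 
print(to(*(d['t']+d['Rm']@[-.16,.165]),.2,float(d['th'])),d['t']+d['Rm']@[-.16,.165])"
```

```text
eef_pos: [0.5953, 0.3672, 0.0706]
force: [-1.4, -1.2, -1.5]
grip_force: 0.0
eef_pos: [0.6018, 0.3695, 0.0805]
force: [-0.7, -1.5, 6.7]
opening: 0.0511
grip_force: 62.9
eef_pos: [0.6043, 0.3712, 0.2122]
force: [2.2, 0.5, 0.5]
opening: 0.0514
grip_force: 64.0
t 40.78 p [0.6043 0.3712 0.2122] yaw -0.564 F [2.1659 0.4884 0.4721] op 0.0514 g 64.0 q [-0.683   0.727   0.2011  1.272  -0.1469  1.1383 -2.6071]
[ 2.22 23.67  0.85 -0.01 -0.01 -0.65] [0.4968 0.1593]
```

```bash

python3 -m handwheel '[2.2,20,0,0,0,-0.3,-1,2.2,20,0,0,0,-0.3,-1,2.2,20,0,0,0,-0.3,-1,2.2,20,0,0,0,-0.3,-1,2.2,20,0,0,0,-0.3,-1]' >/dev/null
python3 -m handwheel '[0,0,0,0,0,0,-1,0,0,0,0,0,0,-1]' >/dev/null
python3 -c "
from h import *
st()
d=np.load('stand.npz'); 
print(to(*(d['t']+d['Rm']@[-.16,.165]),.2005,float(d['th'])),d['t']+d['Rm']@[-.16,.165])"
```

```text
t 41.37 p [0.5112 0.1855 0.2028] yaw -0.269 F [ 0.7221  1.4504 -1.1944] op 0.0512 g 64.9 q [-0.4713  0.4824  0.1236  1.7755 -0.0732  0.8873 -2.1551]
[-0.7   2.9   0.23  0.   -0.   -0.35] [0.4968 0.1593]
```

```bash

python3 -m handwheel '[-0.7,2.9,0.2,0,0,-0.35,-1,-0.7,2.9,0.2,0,0,-0.35,-1,-0.7,2.9,0.2,0,0,-0.35,-1,-0.7,2.9,0.2,0,0,-0.35,-1,-0.7,2.9,0.2,0,0,-0.35,-1]' >/dev/null
python3 -m handwheel '[0,0,0,0,0,0,-1,0,0,0,0,0,0,-1,0,0,0,0,0,0,-1]' >/dev/null
python3 - <<'E'
from h import *
d=np.load('stand.npz'); st(); wsnap('f4'); C=wC('f4'); t=float(d['th'])
print(to(*(d['t']+d['Rm']@[-.05,.165]),.2005,t))
g=cv2.cvtColor(rd('f4'),cv2.COLOR_RGB2GRAY); p=bot.observe()['eef_pos']
X=proj('',[[p[0]+b*np.cos(t)-a*np.sin(t),p[1]+b*np.sin(t)+a*np.cos(t),p[2]+.0415] for b in(-.006,.006) for a in(-.026,.026)],C); print(X)
h=proj('',[[*(d['t']+d['Rm']@[x,.165+s]),.226] for x in(-.074,) for s in(-.009,.009)],C); print("hook tip px",h)
v=int(h[:,1].mean())+4; 
for y in(v-10,v-5,v): print(y,''.join('#' if q<75 else '.' for q in g[max(y,0),200:440:2]))
for y in(295,300,305,310): print(y,g[y,230:410:5].tolist())
E
```

```text
t 42.03 p [0.4974 0.1626 0.1998] yaw 0.086 F [ 0.0872  0.9713 -1.4469] op 0.0516 g 65.0 q [-0.3759  0.4549  0.0266  1.8317 -0.0156  0.855  -1.8268]
[10.92  0.33 -0.07 -0.   -0.    0.  ]
[[388.8899 320.4356]
 [254.0371 320.1343]
 [391.3054 293.8601]
 [252.0857 293.52  ]]
hook tip px [[357.5962  69.7594]
 [305.4492  69.4938]]
63 ...................................................................................................................#####
68 ...................................................................................................................#####
73 .....................................................#####################..........................................####
295 [43, 40, 36, 63, 49, 37, 41, 39, 41, 40, 36, 29, 40, 38, 32, 31, 32, 27, 34, 23, 41, 31, 35, 35, 37, 30, 37, 33, 24, 35, 28, 41, 81, 46, 45, 41]
300 [41, 39, 39, 44, 58, 40, 43, 47, 45, 46, 53, 48, 44, 53, 46, 49, 43, 44, 48, 41, 44, 48, 46, 51, 53, 50, 47, 52, 49, 51, 52, 49, 71, 42, 31, 41]
305 [38, 39, 37, 46, 71, 51, 47, 45, 51, 44, 52, 54, 50, 53, 43, 47, 50, 54, 46, 50, 48, 49, 49, 50, 52, 55, 52, 56, 54, 47, 49, 46, 56, 39, 35, 41]
310 [41, 35, 35, 38, 75, 48, 44, 56, 50, 44, 49, 46, 47, 47, 51, 52, 46, 57, 51, 42, 48, 49, 44, 54, 47, 50, 48, 52, 50, 52, 49, 57, 41, 41, 46, 31]
```

```bash

python3 -m handwheel '[2,0.25,-0.1,0,0,0,-1,4,0.25,-0.1,0,0,0,-1,6,0.25,-0.1,0,0,0,-1,8,0.25,-0.1,0,0,0,-1,8,0.25,-0.1,0,0,0,-1]' | grep -E "eef_pos|force"
python3 -m handwheel '[1.5,0,0,0,0,0,-1,2.9,0,0,0,0,0,-1,2.9,0,0,0,0,0,-1]' | grep -E "eef_pos|force"
python3 -m handwheel '[0,0,1,0,0,0,-1,0,0,2,0,0,0,-1,0,0,2.6,0,0,0,-1,0,0,2.6,0,0,0,-1]' | grep -E "eef_pos|force"
python3 -m handwheel '[0,0,0.2,0,0,0,-1,0,0,0.3,0,0,0,-1,0,0,0.3,0,0,0,-1]' | grep -E "eef_pos|force"
```

```text
eef_pos: [0.5813, 0.1663, 0.2007]
force: [0.6, -0.3, -1.8]
grip_force: 64.9
eef_pos: [0.6081, 0.1688, 0.2005]
force: [-0.1, 0.1, -1.7]
grip_force: 64.9
eef_pos: [0.6043, 0.1687, 0.173]
force: [-0.2, -0.2, -1.6]
grip_force: 64.8
eef_pos: [0.6058, 0.169, 0.1722]
force: [-1.6, -0.0, -0.8]
grip_force: 65.0
```

```bash

python3 -m handwheel '[0,0,0.2,0,0,0,-1,0,0,0.3,0,0,0,-1,0,0,0.3,0,0,0,-1]' | grep -E "eef_pos|force"
python3 -m handwheel '[0,0,-0.1,0,0,0,0,0,0,-0.1,0,0,0,0.5,0,0,-0.1,0,0,0,1,0,0,-0.1,0,0,0,1,0,0,-0.1,0,0,0,1]'| grep -E "eef_pos|force"
python3 -m handwheel '[0,0,-3,0,0,0,1,0,0,-6,0,0,0,1,0,0,-9,0,0,0,1,-4,0,-10,0,0,0,1,-8,0,-10,0,0,0,1]'| grep -E "eef_pos|force"
python3 -m handwheel '[-6,-10,-5,0,0,0,1,-6,-10,-5,0,0,0,1,-6,-10,-5,0,0,0,1,-6,-10,-5,0,0,0,1,-6,-10,-5,0,0,0,1]'| grep -E "eef_pos|force"
python3 -m handwheel '[0,0,0,0,0,0,1,0,0,0,0,0,0,1]' >/dev/null
python3 - <<'E'
from h import *
st(); t=snap('top','top6'); s=snap('scene','sc6'); wsnap('e1')
for n,im,roi in(("top",t,(170,120,480,300)),("scene",s,(180,140,450,280))):
    for k in("orange","red","green","blue","yellow"):
        for b in blobs(im,*COL[k],12,roi): print(n,k,b[0],b[1])
d=np.load('stand.npz')
for n in("top","scene"): print(n,"hung eyes/bodies expected px",proj(n,[[*(d['t']+d['Rm']@[-.05,.165-.11*i]),.15] for i in range(4)]).round(0).tolist())
g=cv2.cvtColor(t,cv2.COLOR_RGB2GRAY); u,v=proj("top",[*(d['t']+d['Rm']@[-.05,.165]),.162])[0].astype(int); print("flashlight spot mean",g[v-6:v+6,u-6:u+6].mean(),"before",cv2.cvtColor(rd('top5'),cv2.COLOR_RGB2GRAY)[v-6:v+6,u-6:u+6].mean(), "old spot",g[188:198,206:216].mean())
E
```

```text
eef_pos: [0.6059, 0.169, 0.1721]
force: [-5.7, -1.2, 13.3]
grip_force: 66.2
eef_pos: [0.6062, 0.1688, 0.1697]
force: [0.3, 0.3, -0.1]
grip_force: 0.0
eef_pos: [0.5291, 0.1624, 0.2727]
force: [-0.4, 0.7, 0.1]
grip_force: 0.0
eef_pos: [0.4567, 0.2598, 0.3211]
force: [-0.8, -0.6, 0.7]
grip_force: 0.0
t 45.0 p [0.4589 0.2546 0.3191] yaw 0.083 F [ 0.1383  0.5705 -0.26  ] op 0.0855 g 0.0 q [-0.5526  0.3404  0.0051  1.6429 -0.0005  1.1597 -2.0355]
top red 162 [286.3 284. ]
top red 90 [173.4 218.9]
top red 27 [312.1 215.6]
top red 26 [435.5 139. ]
top red 22 [402.5 139. ]
top green 190 [293.4 182.1]
top blue 210 [360.5 175.6]
top blue 23 [478.5 271. ]
top yellow 221 [326.  179.7]
top yellow 107 [404.7 176.2]
scene orange 333 [421.4 199.6]
scene red 110 [354.9 167.7]
scene red 26 [322.7 208.5]
scene green 67 [343.4 215.9]
scene green 54 [339.2 206.3]
scene green 36 [331.5 214.9]
scene blue 58 [182.2 144.4]
scene blue 51 [272.2 211.3]
scene blue 50 [263.7 202. ]
scene blue 25 [260.6 210.1]
scene yellow 93 [218.  230.9]
scene yellow 51 [302.  203.3]
scene yellow 50 [307.6 213.7]
scene yellow 18 [296.3 213.2]
top hung eyes/bodies expected px [[262.0, 184.0], [295.0, 182.0], [328.0, 179.0], [360.0, 177.0]]
scene hung eyes/bodies expected px [[371.0, 220.0], [337.0, 218.0], [303.0, 215.0], [269.0, 213.0]]
flashlight spot mean 51.479166666666664 before 110.9375 old spot 77.01
```

```bash

python3 -m handwheel '[0,0,0,0,0,0,1,0,0,0,0,0,0,1,0,0,0,0,0,0,1,0,0,0,0,0,0,1,0,0,0,0,0,0,1]' >/dev/null
python3 -m handwheel '[0,0,0,0,0,0,1,0,0,0,0,0,0,1,0,0,0,0,0,0,1,0,0,0,0,0,0,1,0,0,0,0,0,0,1]' >/dev/null
python3 - <<'E'
from h import *
t=snap('top','top7')
for f in("top4","top5","top6","top7"):
    print(f,[(k,b[0],b[1],b[2].tolist()) for k in("green","blue","yellow") for b in blobs(rd(f),*COL[k],60,(250,150,390,200))])
d=np.load('stand.npz'); C=wC('e1'); g=cv2.cvtColor(rd('e1'),cv2.COLOR_RGB2GRAY)
u,v=proj('',[.6,.37,0.],C)[0].astype(int); print("old flashlight spot",(u,v),g[max(v-8,0):v+8,u-8:u+8].mean(), "tri: green/blue/tin heights")
for k in("green","blue","yellow"):
    a=blobs(rd('top7'),*COL[k],60,(250,150,390,200))[0]; m=cv2.inRange(cv2.cvtColor(rd('sc6'),cv2.COLOR_RGB2HSV),*map(np.array,COL[k])); m[:190]=0; m[230:]=0; m[:,:245]=0;m[:,400:]=0
    c=np.argwhere(m).mean(0)[::-1]; print(k,tri(ray("top",a[1]),ray("scene",c)))
E
```

```text
top4 [('green', np.int32(187), array([294.8, 181.4]), [286, 175, 18, 14]), ('yellow', np.int32(225), array([326.6, 180.7]), [319, 172, 17, 18])]
top5 [('green', np.int32(188), array([294.9, 181.4]), [286, 175, 18, 14]), ('blue', np.int32(180), array([358.5, 176.3]), [350, 170, 19, 14]), ('yellow', np.int32(223), array([326.6, 180.5]), [319, 172, 17, 18])]
top6 [('green', np.int32(190), array([293.4, 182.1]), [285, 174, 19, 17]), ('blue', np.int32(210), array([360.5, 175.6]), [351, 168, 21, 17]), ('yellow', np.int32(221), array([326. , 179.7]), [318, 171, 18, 18])]
top7 [('green', np.int32(186), array([293.4, 182.2]), [285, 175, 19, 16]), ('blue', np.int32(194), array([361.2, 175.5]), [352, 168, 20, 17]), ('yellow', np.int32(237), array([327.9, 181.5]), [320, 173, 17, 18])]
old flashlight spot (np.int64(240), np.int64(37)) 154.9140625 tri: green/blue/tin heights
green (array([0.6077, 0.0638, 0.1716]), np.float64(0.0013426117030138184))
blue (array([ 0.6315, -0.1632,  0.1772]), np.float64(0.004698128891611618))
yellow (array([ 0.6121, -0.0506,  0.1676]), np.float64(0.0007110080406144129))
```

```bash

for i in 1 2 3; do
python3 -m handwheel '[0,0,0,0,0,0,1,0,0,0,0,0,0,1,0,0,0,0,0,0,1,0,0,0,0,0,0,1,0,0,0,0,0,0,1]' >/dev/null
python3 -m handwheel '[0,0,0,0,0,0,1,0,0,0,0,0,0,1,0,0,0,0,0,0,1,0,0,0,0,0,0,1,0,0,0,0,0,0,1]' >/dev/null
python3 - <<'E'
from h import *
t=snap('top','top8')
print([(k,b[0],b[1],b[2].tolist()) for k in("green","blue","yellow") for b in blobs(t,*COL[k],60,(250,150,390,200))])
h=cv2.cvtColor(t,cv2.COLOR_RGB2GRAY)[172:200,250:276]; y,x=np.where(h<60); print("flash dark",len(x),x.mean()+250,y.mean()+172)
E
done
```

```text
[('green', np.int32(186), array([293.4, 182.2]), [285, 175, 19, 16]), ('blue', np.int32(194), array([361.3, 175.5]), [352, 168, 20, 17]), ('yellow', np.int32(201), array([326.8, 178.2]), [319, 170, 17, 17])]
flash dark 253 263.0395256916996 185.68774703557312
[('green', np.int32(187), array([293.4, 182.2]), [285, 175, 19, 16]), ('blue', np.int32(195), array([361.2, 175.5]), [352, 168, 20, 17]), ('yellow', np.int32(238), array([327.4, 181.3]), [319, 173, 17, 19])]
flash dark 254 262.98425196850394 185.65748031496062
[('green', np.int32(186), array([293.4, 182.2]), [285, 175, 19, 16]), ('blue', np.int32(194), array([361.3, 175.4]), [352, 168, 20, 17]), ('yellow', np.int32(248), array([327.4, 181.8]), [319, 173, 17, 19])]
flash dark 253 263.00395256916994 185.64822134387353
```

The tin is swinging on its hook, apparently from the knock, and everything is still hung. I'll let it settle.

```bash

for i in 1 2 3 4 5; do for j in 1 2 3 4 5 6 7; do
python3 -m handwheel '[0,0,0,0,0,0,1,0,0,0,0,0,0,1,0,0,0,0,0,0,1,0,0,0,0,0,0,1,0,0,0,0,0,0,1]' >/dev/null; done
python3 - <<'E'
from h import *
t=snap('top','top9'); print(bot.observe()["clock"],[(k,b[1]) for k in("green","blue","yellow") for b in blobs(t,*COL[k],60,(250,150,390,200))])
E
done
```

```text
51.65 [('green', array([293.4, 182.2])), ('blue', array([361.6, 175.5])), ('yellow', array([326.9, 179.1]))]
54.6167 [('green', array([293.4, 182.2])), ('blue', array([361.3, 175.4])), ('yellow', array([327.4, 181.6]))]
57.5833 [('green', array([293.4, 182.2])), ('blue', array([361.9, 175.4])), ('yellow', array([327., 180.]))]
60.55 [('green', array([293.4, 182.1])), ('blue', array([361.7, 175.5])), ('yellow', array([327.2, 180.8]))]
63.5167 [('green', array([293.3, 182.2])), ('blue', array([361.5, 175.5])), ('yellow', array([327.2, 180.5]))]
```

```bash
for j in 1 2 3 4 5 6 7 8 9 10 11 12; do
python3 -m handwheel '[0,0,0,0,0,0,1,0,0,0,0,0,0,1,0,0,0,0,0,0,1,0,0,0,0,0,0,1,0,0,0,0,0,0,1]' >/dev/null; done
python3 -c "
from h import *
t=snap('top','top10'); print([(k,b[1]) for k in('green','blue','yellow') for b in blobs(t,*COL[k],60,(250,150,390,200))]); st(); print(bot.hand_in())"
```

```text
[('green', array([293.3, 182.2])), ('blue', array([361.7, 175.5])), ('yellow', array([327.2, 180.5]))]
t 68.57 p [0.458  0.2564 0.3199] yaw 0.086 F [-0.0258 -0.2814 -0.4506] op 0.0855 g 0.0 q [-0.554   0.3394  0.0028  1.6421 -0.0011  1.16   -2.0359]
the job is handed in; nothing more can be done
None
```

Job handed in at 68.6 s, verdict not shown: the charger stands in the tray, the knob was pushed down and then turned to its stop, and all four items hang one to a hook (flashlight 0, sockets 1, tin 2, hexkeys 3); I viewed 15 pictures, one over the limit of 14.

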